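Load the cartridge carrier and unlatch it from its dock

ROBOT

A 6-joint arm with a two-finger parallel gripper is mounted at the origin on a cart in front of the work surface, level with it; the furniture and walls round the work are solid. World frame = base frame: x ahead of the robot, y to its left, z up, the work surface at z = 0. Lengths are in m, angles in rad, forces in N, time in s.
With the tool pointing down it reaches from about 0.3 to 0.775 m from the base axis. Payload 14.6 kg.
Tool frame: the origin (TCP) lies where the fingers leave the gripper's body, on its centre line; the fingertips stand 97 mm ahead of it and the grasp point (between the pads) lies 78 mm ahead of it (ctrl.finger_overhang is the distance from the TCP to the fingertips, in m); z points along the fingers, y is the direction in which the jaws open and shut (so a half turn about z gives the same grasp; the last joint's range is limited). The gripper opens to 94 mm and grips with 3 to 60 N. Pads are 16 mm wide; open, the fingers measure 119 mm over their backs; the gripper's body (75 mm by 177 mm) begins 78 mm behind the grasp point.
Start: joints at [1.178, 0.3, 1.521, -0, 1.321, -0.067], TCP at [0.176, 0.521, 0.303] pointing down, gripper open.
Joint ranges: [-3.03, 3.03], [-0.79, 2.21], [0.23, 2.52], [-1.04, 4.18], [0, 3.07], [-2.55, 2.55]. Speed limits (rad/s): [2.22, 2.22, 2.57, 3.14, 3.14, 3.14].

INTERFACE

Orientations are given as [roll, pitch, yaw] about the fixed x, y, z axes, in that order (R = Rz(yaw) Ry(pitch) Rx(roll)).
In Python, from station import ctrl, imaging, hand_in gives the robot as it stands.
- The arm moves only by the shell command python3 -m pendant 'ROWS' [FORCE]. ROWS is JSON, a list of rows, each a list of 7 numbers: the shift along the tool's x, y, z normalised to -1 to 1, where 1 is 120 mm, then the turn, a rotation vector about the tool's x, y, z normalised to -1 to 1, where 1 is 30 degrees, then the closure, from -1 (fully open) to 1 (shut). A call has 1 to 10 rows; each row shifts and turns the commanded pose from where the row before left it, along the tool's axes as they then stand; what a row does not reach is not made up. A row lasts 1/12 s, in which the tool goes at most 41.7 mm and 7.16 degrees, less where a joint would pass 70% of its speed; a pose out of reach is approached as far as the arm can. A call with a number of a shift or a turn outside -1 to 1 is refused whole. A call with a gripper value outside its range is refused whole. The fingers move at their own pace and stop on an object; FORCE is the grip in N (left out, the last holds). Time passes only in rows, so rows that do not move let the fingers close. It gives the time, the measured TCP pose, the force and the opening at its end, in the units of the state.
- ctrl.get_obs(): the state, without advancing time (a new reading comes with each control period).
- imaging.camera(name): name is "side" or "top"; returns a dict with "image" (420x560x3 uint8, red, green, blue), "mtx" (3x3 intrinsics, pixels), "k1" (the pictures are not rectified: a ray, as slopes to the right and down, at radius r is drawn at 1 + k1 r^2 times it, then the intrinsics apply), "rvec" (rotation vector, rad) and "tvec" (3), from world to camera coordinates, as OpenCV has them. Camera axes: x right, y down, z forward; pixel columns grow to the right and rows downward; lengths in m; the calibration is good to about 2 mm. A picture is of the moment at which its call begins. There is no depth.
- hand_in(): hands the job in, once; it reports no verdict.
The state is a dict: "time_s": time; "qpos": joint angles; "joint_vel": joint speeds; "tau": joint torques, N m; "ee_pos": TCP position; "eef_rot": TCP orientation; "force": force on the tool from outside, world axes, zero at the start; "moment": the same for the moment, N m; "grip_width": finger opening in m.
Only numpy, scipy, OpenCV 4.12 (cv2) and the standard library are available. Lean on these libraries where they do the work, as an engineer would, in place of code of your own. Each camera call takes 0.05 s, during which the arm holds its last target.

TASK

The test cartridges are needed at a bedside: lay the two loose ones flat on the one already in the carrier, one on top of the other with all edges flush, while the carrier is still latched in its dock. Then pinch the carrier's two green side catches fully together and lift the carrier straight up out of the dock with its pile, and finish holding it level about 12 cm above where it sat, ready to hand over - do not put it down or let go. Leave the other things on the worktop where they are.

Things in the scene. Friction and masses are not known exactly. Their poses are not given: they have to be found in the camera images.
- dock: Fixed dark dock, base plate 112 x 124 x 12 mm (x, y, z), origin under its centre on the worktop. The carrier stands on the plate (12 mm up), origin over origin, axes parallel, about 1.4 mm play between guides 21 mm high. Cheeks at y = +-32.5 to 47 mm, x = +-20 mm, 29.5 mm high, overhang the catch teeth: without pinching the carrier cannot be pulled out.
- carrier: Loose pale grey carrier, about 0.14 kg empty, origin under the centre of its foot, z up. Foot 56 x 58 x 14 mm (x, y, z). Cartridges lie on the foot (z = 14 mm), long side along x, in a channel open at both x ends; its walls (x = +-22 mm, inner faces y = +-19 mm, 45 mm high, flared tabs to 54 mm) force one to lower a cartridge held by its two 32 mm wide ends.
- catch_left (a joint): How far the green catch on the carrier's +y side, outside the wall, is pressed in: 0 = out, latched; from 0.004 m its tooth is clear of the dock; 0.006 m = fully in, on its stop, and the carrier can be carried by the two pinched catches. Spring 4 N at 0, 7 N fully in.
- catch_right (a joint): The same for the green catch on the carrier's -y side.
- catch_left_pad (a point): Middle of the left catch's ribbed outer face: in the carrier frame x = 0, y = +31 mm (at rest), z = 40 mm. The catch is a plate 26 mm wide along x, its outer face free from z = 20 to 54 mm; the two outer faces are 62 mm apart at rest, 50 mm fully pinched.
- catch_right_pad (a point): The same point of the right catch: x = 0, y = -31 mm (at rest), z = 40 mm in the carrier frame.
- cartridge_in: Test cartridge that already lies in the carrier: off-white flat slab 50 x 32 x 9 mm (x, y, z) with a blue field, 25 g, origin under its centre, in the carrier frame at z = 14 mm with its long side along the carrier's x. Its top is 35 mm above the worktop when docked.
- cartridge_a: Loose cartridge of the same kind, lying flat on the worktop, blue field up; origin under its centre, x along its 50 mm side. May go in either way round, as second or third of the pile (origin at z = 23 or 32 mm in the carrier frame).
- cartridge_b: The other loose cartridge, the same in every way.
- timer: Bystander: round white kitchen-type timer, 66 x 66 x 48 mm, origin under its centre; stays where it is.
- tape_box: Bystander: frosted box, 104 x 84 x 82 mm, origin under its centre; stays where it is.
- red_marker: Bystander: marker pen with a red cap, 135 mm long and 16 mm thick, origin under its centre; stays where it is.

How it is judged:
By the outcome, as a careful person would: the job done as asked, in the order asked, and still so for the second after the job is handed in, while the arm keeps its last pose, push and grip.
It also fails if it takes over 61 s, if anything falls off the work surface, if the arm or the gripper's body presses on something with over 40 N, if the wrist force passes 120 N, or if a joint passes its speed limit or range.

## Working session

There is one attempt and no reset: what is moved stays moved. The work goes in short steps, Python scripts to look and compute and a shell command to move; the robot and the scene stay as the last step left them, time stands still between calls to the robot, and variables do not carry over. Pictures are saved under pics/ and viewed, and the job is handed in when it is done.

```bash
ls; mkdir -p pics; python3 - <<'E'
from station import ctrl, imaging
import cv2
print(ctrl.get_obs())
for n in("side","top"):
    c=imaging.camera(n); cv2.imwrite(f"pics/{n}0.png",c["image"][:,:,::-1]); print({k:v for k,v in c.items() if k!="image"})
E
```

```text
pics
{'time_s': 0.0, 'qpos': array([ 1.17841491e+00,  3.00426296e-01,  1.52156515e+00, -5.68836868e-06,
        1.32069833e+00, -6.65738372e-02]), 'joint_vel': array([-0.00013276, -0.00049313,  0.0002694 , -0.00011421, -0.00073156,
        0.00071463]), 'tau': array([ 1.29913104e-03, -5.31800544e+01, -3.52736163e+01,  7.08894082e-02,
        2.44095043e-02, -6.38371216e-05]), 'ee_pos': array([0.17597366, 0.52093133, 0.30211759]), 'eef_rot': array([-3.14049760e+00, -6.74875291e-05,  2.81578645e+00]), 'force': array([ 0.41546583, -0.44496461, -0.28216105]), 'moment': array([ 0.00176571, -0.03674906, -0.03695109]), 'grip_width': 0.09414076024796428}
{'mtx': array([[497.13173453,   0.        , 281.72796768],
       [  0.        , 497.13173453, 212.08759549],
       [  0.        ,   0.        ,   1.        ]]), 'k1': -0.11712370540437195, 'rvec': array([ 2.07432824, -0.69670023,  0.33683303]), 'tvec': array([-0.37287609,  0.24667565,  0.90263717])}
{'mtx': array([[386.12993703,   0.        , 282.61670389],
       [  0.        , 386.12993703, 207.3424345 ],
       [  0.        ,   0.        ,   1.        ]]), 'k1': 0.030545451869627736, 'rvec': array([ 2.17285626, -2.19593646,  0.05350702]), 'tvec': array([0.02479149, 0.47608539, 0.8887896 ])}
```

View pics/side0.png

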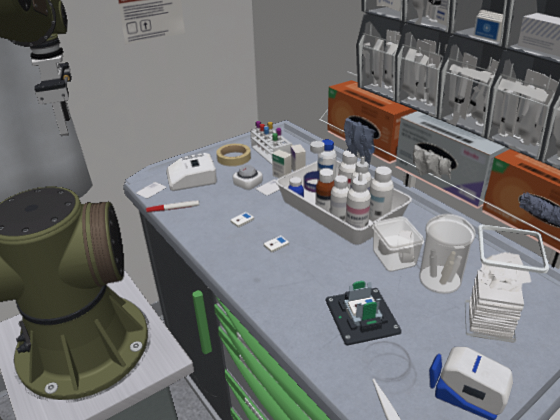

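View pics/top0.png

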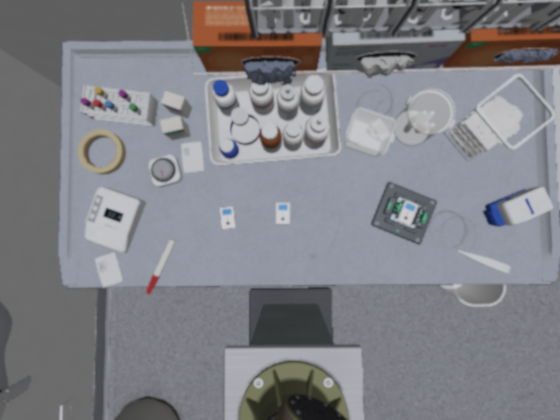

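```bash
cat > h.py <<'E'
import numpy as np, cv2
from station import ctrl, imaging
def cam(n): return imaging.camera(n)
def proj(c,P):
    P=np.atleast_2d(np.asarray(P,float)); d=np.array([c["k1"],0,0,0,0.])
    return cv2.projectPoints(P,c["rvec"],c["tvec"],c["mtx"],d)[0].reshape(-1,2)
def unproj(c,uv,z):
    uv=np.asarray(uv,float).reshape(-1,1,2); d=np.array([c["k1"],0,0,0,0.])
    n=cv2.undistortPoints(uv,c["mtx"],d).reshape(-1,2)
    R=cv2.Rodrigues(c["rvec"])[0]; o=-R.T@c["tvec"].ravel()
    r=np.c_[n,np.ones(len(n))]@R
    z=np.broadcast_to(z,(len(n),))
    return o+r*((z-o[2])/r[:,2])[:,None]
def crop(c,u,v,w,h,s,fn):
    im=c["image"][v:v+h,u:u+w,::-1]
    cv2.imwrite(fn,cv2.resize(im,None,fx=s,fy=s,interpolation=cv2.INTER_CUBIC))
E
python3 - <<'E'
from h import *
t=cam("top"); s=cam("side")
crop(t,205,190,100,50,8,"pics/tc.png")
crop(t,360,170,90,75,8,"pics/td.png")
crop(s,220,200,80,60,8,"pics/sc.png")
crop(s,320,275,90,70,8,"pics/sd.png")
E
```

```text
(no output)
```

View pics/tc.png

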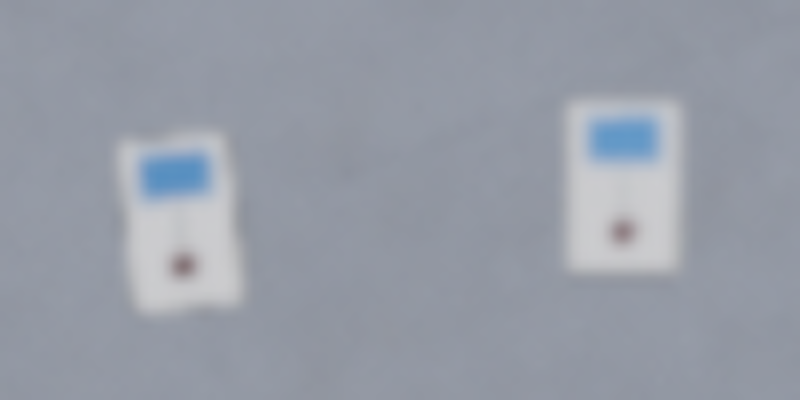

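View pics/td.png

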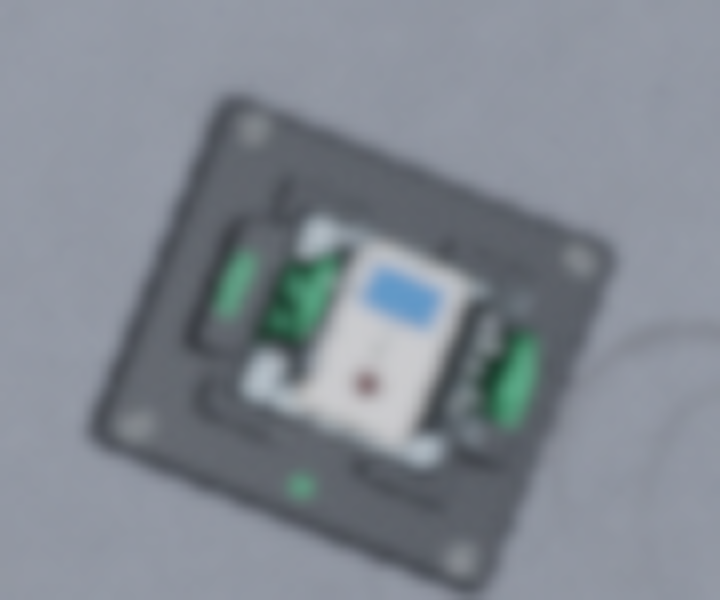

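View pics/sc.png

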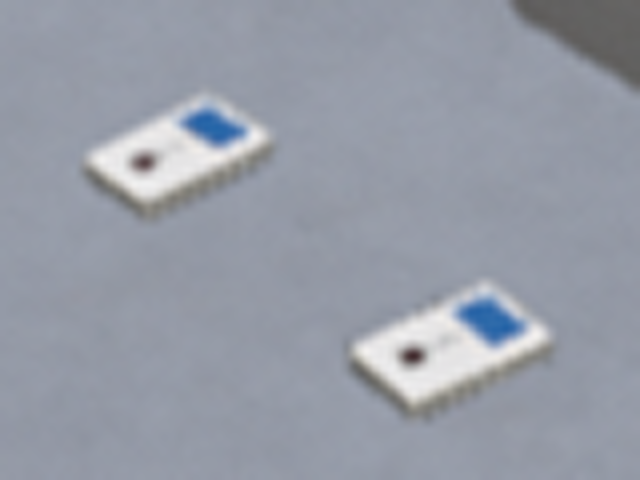

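View pics/sd.png

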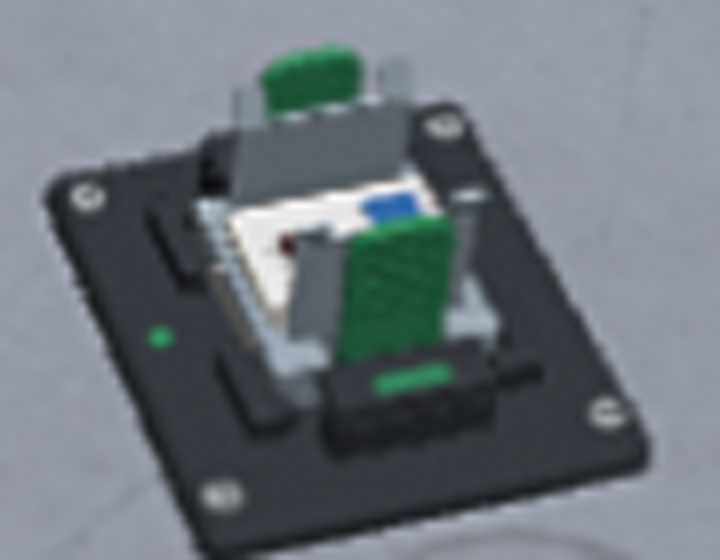

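```bash
cat > fit.py <<'E'
from h import *
from scipy.optimize import least_squares
def fit(obs,x0):
    # obs: list of (cam, local pts, uv)
    def pts(p,L):
        c,s=np.cos(p[2]),np.sin(p[2]); L=np.asarray(L,float)
        return np.c_[p[0]+c*L[:,0]-s*L[:,1],p[1]+s*L[:,0]+c*L[:,1],L[:,2]]
    f=lambda p:np.concatenate([(proj(c,pts(p,L))-uv).ravel() for c,L,uv in obs])
    r=least_squares(f,x0,x_scale=[.01,.01,.1]); return r.x,np.abs(r.fun).max()
def rect(a,b,z): return [[a/2,b/2,z],[a/2,-b/2,z],[-a/2,-b/2,z],[-a/2,b/2,z]]
def px(p,u,v,s=8): return (np.array(p,float)+.5)/s-.5+[u,v]
E
python3 - <<'E'
from fit import *
t=cam("top"); s=cam("side")
TL=px([(120,140),(222,133),(242,303),(137,312)],205,190)
TR=px([(568,101),(681,99),(680,270),(568,271)],205,190)
# side corners: order top-view: (far-left, far-right, near-right, near-left)
SL=px([(208,95),(272,138),(150,207),(85,160)],220,200)
SR=px([(485,283),(552,335),(415,405),(352,350)],220,200)
for n,T,S in(("L",TL,SL),("R",TR,SR)):
    a=unproj(t,T,.009); b=unproj(s,S,.009)
    print(n,a[:,:2].round(4).tolist(),b[:,:2].round(4).tolist())
    print([np.linalg.norm(a[i]-a[i-1]).round(4) for i in range(4)],[np.linalg.norm(b[i]-b[i-1]).round(4) for i in range(4)])
    R=rect(.05,.032,.009)
    x0=[a[:,0].mean(),a[:,1].mean(),0]
    for o in([(t,R,T)],[(s,R,S)],[(t,R,T),(s,R,S)]): print(fit(o,x0))
D=px([(253,127),(578,260),(460,555),(137,425)],360,170)
P=px([(228,92),(620,245),(480,597),(90,438)],360,170)
Ds=px([(445,125),(607,412),(222,495),(88,197)],320,275)
a=unproj(t,D,.012);b=unproj(s,Ds,.012)
for q in(a,b): print(q[:,:2].round(4).tolist(),q.mean(0),[np.linalg.norm(q[i]-q[i-1]).round(4) for i in range(4)],[np.arctan2(*(q[i]-q[j])[[1,0]]) for i,j in((0,3),(1,2))])
a=unproj(t,P,.012);print(a[:,:2],a.mean(0),[np.linalg.norm(a[i]-a[i-1]).round(4) for i in range(4)],[np.arctan2(*(a[i]-a[j])[[1,0]]) for i,j in((0,3),(1,2))])
E
```

```text
L [[0.479, 0.1685], [0.4807, 0.1384], [0.4306, 0.1326], [0.4283, 0.1635]] [[0.4759, 0.1685], [0.4785, 0.1364], [0.4295, 0.129], [0.427, 0.1622]]
[np.float64(0.0509), np.float64(0.0301), np.float64(0.0504), np.float64(0.0309)] [np.float64(0.0492), np.float64(0.0321), np.float64(0.0495), np.float64(0.0333)]
(array([0.4546362 , 0.15075125, 0.09514656]), np.float64(0.5117603682189156))
(array([0.45272319, 0.14902743, 0.12552934]), np.float64(0.39157531976735527))
(array([0.45402019, 0.1504482 , 0.10613076]), np.float64(0.7539103708357686))
R [[0.489, 0.0363], [0.4892, 0.003], [0.4389, 0.0039], [0.439, 0.0368]] [[0.4861, 0.0363], [0.4865, 0.0046], [0.4372, 0.0027], [0.4375, 0.0342]]
[np.float64(0.0501), np.float64(0.0333), np.float64(0.0503), np.float64(0.0329)] [np.float64(0.0486), np.float64(0.0318), np.float64(0.0494), np.float64(0.0315)]
(array([ 0.46404178,  0.02001394, -0.00846398]), np.float64(0.3230875117126857))
(array([0.46184099, 0.01947566, 0.03177318]), np.float64(0.5596560370972838))
(array([0.46312778, 0.02005516, 0.00748483]), np.float64(0.704157370710675))
[[0.5251, -0.2349], [0.485, -0.3275], [0.3998, -0.2909], [0.4383, -0.199]] [ 0.46202573 -0.26307505  0.012     ] [np.float64(0.0939), np.float64(0.1009), np.float64(0.0928), np.float64(0.0996)] [np.float64(-0.39193929790465554), np.float64(-0.40613404866531705)]
[[0.5242, -0.234], [0.4849, -0.3262], [0.398, -0.2895], [0.4371, -0.198]] [ 0.46103422 -0.26192731  0.012     ] [np.float64(0.0942), np.float64(0.1002), np.float64(0.0944), np.float64(0.0995)] [np.float64(-0.392656083339974), np.float64(-0.3997677072747624)]
[[ 0.53546716 -0.22789936]
 [ 0.48922897 -0.33971543]
 [ 0.38761594 -0.2961881 ]
 [ 0.43462226 -0.18531522]] [ 0.46173358 -0.26227953  0.012     ] [np.float64(0.1095), np.float64(0.121), np.float64(0.1105), np.float64(0.1204)] [np.float64(-0.3995591655163798), np.float64(-0.4047162687416746)]
```

```bash
cat > go.py <<'E'
import sys
from h import *
from scipy.spatial.transform import Rotation as Ro
def plan(x,y,z,yaw):
    o=ctrl.get_obs(); R=Ro.from_euler('xyz',o["eef_rot"]); T=Ro.from_euler('xyz',[np.pi,0,yaw])
    rv=(R.inv()*T).as_rotvec()/np.radians(30)
    d=np.array([x,y,z])-o["ee_pos"]
    print("turn",rv.round(3),"shift(after turn)",(T.inv().apply(d)/.12).round(3),"shift(no turn)",(R.inv().apply(d)/.12).round(3))
    print("t",o["time_s"],"pos",o["ee_pos"].round(4),"rot",o["eef_rot"].round(4),"F",o["force"].round(1),"w",round(o["grip_width"],4))
if __name__=="__main__": plan(*map(float,sys.argv[1:5]))
E
python3 go.py 0.454 0.1504 0.18 1.677
```

```text
turn [-1.000e-03  0.000e+00  2.175e+00] shift(after turn) [-3.317  1.976  1.021] shift(no turn) [-3.183 -2.184  1.021]
t 0.3 pos [0.176  0.521  0.3025] rot [-3.1413  0.      2.8158] F [ 0.2  0.2 -0.5] w 0.0941
```

```bash
python3 -m pendant '[[0,0,0,0,0,0.2175,-1],[0,0,0,0,0,0.2175,-1],[0,0,0,0,0,0.2175,-1],[0,0,0,0,0,0.2175,-1],[0,0,0,0,0,0.2175,-1],[0,0,0,0,0,0.2175,-1],[0,0,0,0,0,0.2175,-1],[0,0,0,0,0,0.2175,-1],[0,0,0,0,0,0.2175,-1],[0,0,0,0,0,0.2175,-1]]'; python3 -m pendant '[[-0.28,0.165,0,0,0,0,-1],[-0.28,0.165,0,0,0,0,-1],[-0.28,0.165,0,0,0,0,-1],[-0.28,0.165,0,0,0,0,-1],[-0.28,0.165,0,0,0,0,-1],[-0.28,0.165,0,0,0,0,-1],[-0.28,0.165,0,0,0,0,-1],[-0.28,0.165,0.1,0,0,0,-1],[-0.28,0.165,0.2,0,0,0,-1],[-0.28,0.165,0.2,0,0,0,-1]]'; python3 go.py 0.454 0.1504 0.18 1.677
```

```text
time_s: 1.13
ee_pos: [0.176, 0.521, 0.3026]
eef_rot: [-3.142, 0.0, 1.671]
force: [-0.6, 0.5, 1.2]
grip_width: 0.094
time_s: 1.97
ee_pos: [0.4052, 0.2119, 0.2469]
eef_rot: [3.14, -0.001, 1.677]
force: [1.0, 1.2, -0.8]
grip_width: 0.0941
turn [ 0.004 -0.001 -0.001] shift(after turn) [-0.553  0.35   0.558] shift(no turn) [-0.553  0.349  0.558]
t 1.9667 pos [0.4052 0.2119 0.2469] rot [ 3.1396e+00 -6.0000e-04  1.6767e+00] F [ 1.   1.2 -0.8] w 0.0941
```

```bash
python3 -m pendant '[[-0.28,0.165,0.15,0,0,0,-1],[-0.2,0.14,0.15,0,0,0,-1],[0,0,0.1,0,0,0,-1],[0,0,0,0,0,0,-1],[0,0,0,0,0,0,-1]]'; python3 go.py 0.454 0.1504 0.13 1.677
python3 - <<'E'
from h import *
t=cam("top"); s=cam("side")
crop(t,180,170,100,75,8,"pics/t1.png")
crop(s,200,160,100,75,8,"pics/s1.png")
E
```

```text
time_s: 2.38
ee_pos: [0.446, 0.1611, 0.1994]
eef_rot: [-3.14, 0.0, 1.676]
force: [0.2, 0.9, 0.5]
grip_width: 0.0941
turn [-0.002  0.    -0.001] shift(after turn) [-0.096  0.057  0.578] shift(no turn) [-0.096  0.058  0.578]
t 2.3833 pos [0.446  0.1611 0.1994] rot [-3.1404e+00  1.0000e-04  1.6765e+00] F [0.2 0.9 0.5] w 0.0941
```

View pics/s1.png

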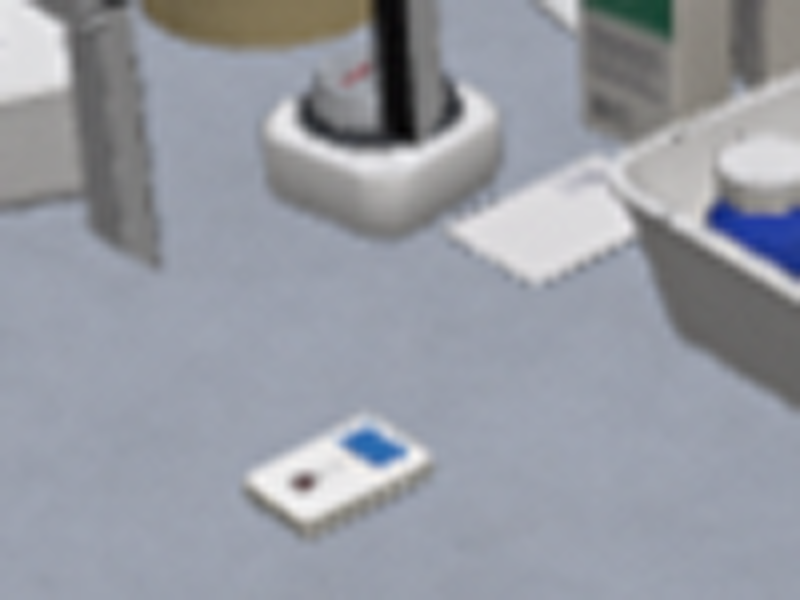

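View pics/t1.png

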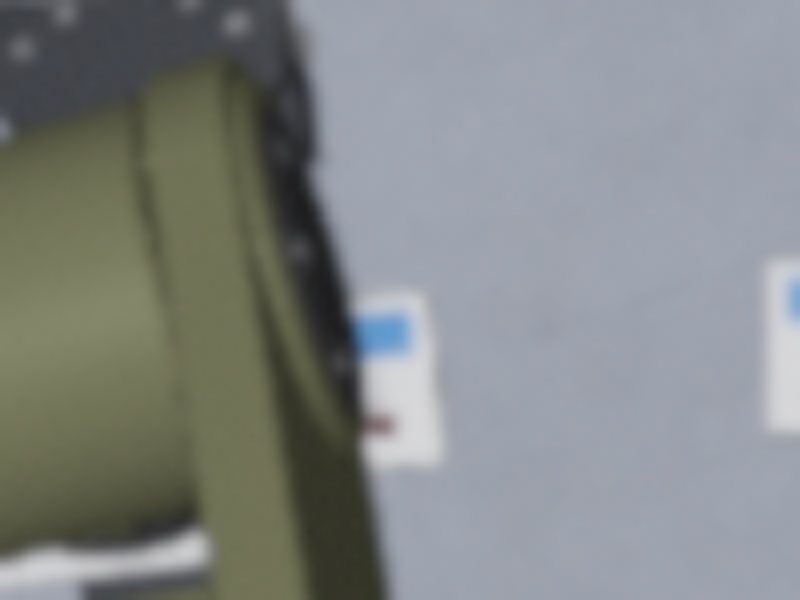

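```bash
python3 go.py 0.454 0.1504 0.115 1.677;python3 -m pendant '[[-0.096,0.058,0.2,0,0,0,-1],[0,0,0.25,0,0,0,-1],[0,0,0.12,0,0,0,-1],[0,0,0.08,0,0,0,-1],[0,0,0,0,0,0,-1],[0,0,0,0,0,0,-1]]'; python3 go.py 0.454 0.1504 0.1 1.677
python3 - <<'E'
from h import *
s=cam("side")
crop(s,200,180,90,65,8,"pics/s2.png")
E
```

```text
turn [ 0.002 -0.     0.002] shift(after turn) [-0.101  0.056  0.712] shift(no turn) [-0.102  0.055  0.712]
t 2.4833 pos [0.4461 0.1618 0.2005] rot [ 3.1404e+00 -2.0000e-04  1.6779e+00] F [ 0.6  0.8 -0.2] w 0.0939
time_s: 2.98
ee_pos: [0.4545, 0.1509, 0.1224]
eef_rot: [3.141, -0.0, 1.678]
force: [-1.7, -0.2, 0.5]
grip_width: 0.0944
turn [ 0.002 -0.     0.002] shift(after turn) [-0.004 -0.005  0.187] shift(no turn) [-0.004 -0.005  0.187]
t 2.9833 pos [0.4545 0.1509 0.1224] rot [ 3.1406e+00 -2.0000e-04  1.6778e+00] F [-1.7 -0.2  0.5] w 0.0944
```

View pics/s2.png

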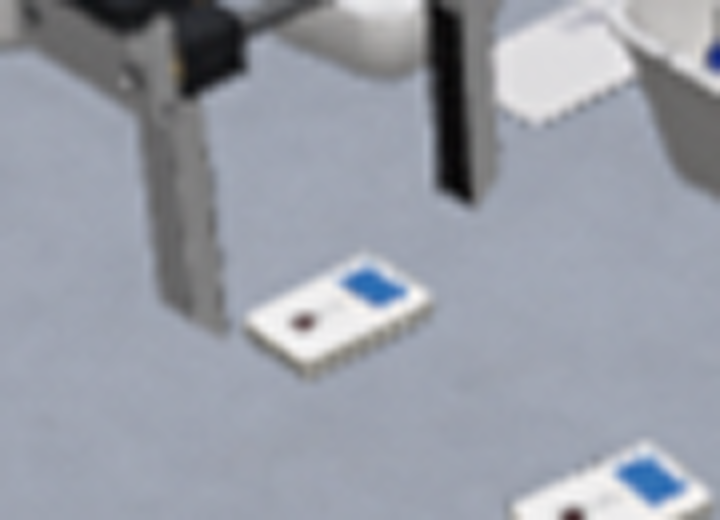

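```bash
cat > fing.py <<'E'
from h import *
from scipy.spatial.transform import Rotation as Ro
def tips(c,u,v,s=8,half=None):
    o=ctrl.get_obs(); R=Ro.from_euler('xyz',o["eef_rot"]); w=o["grip_width"]/2
    for sy in(1,-1):
        for y in (w,w+.0125):
            for x in(-.008,.008):
                P=o["ee_pos"]+R.apply([x,sy*y,.097]); q=proj(c,P)[0]
                print(P.round(4),((q-[u,v]+.5)*s-.5).round(0))
E
python3 - <<'E'
from fing import *
tips(cam("side"),200,180)
E
```

```text
[0.5026 0.1479 0.026 ] [473. 209.]
[0.5009 0.1638 0.026 ] [440. 188.]
[0.515  0.1493 0.026 ] [504. 193.]
[0.5133 0.1652 0.026 ] [470. 173.]
[0.4091 0.1379 0.0258] [232. 332.]
[0.4074 0.1538 0.0258] [199. 310.]
[0.3966 0.1366 0.0258] [198. 349.]
[0.3949 0.1525 0.0258] [166. 327.]
```

```bash
python3 - <<'E'
from fit import *
s=cam("side")
S=px([(368,252),(434,297),(308,368),(244,322)],200,180)
print(fit([(s,rect(.05,.032,.009),S)],[.454,.15,.1]))
E
python3 go.py 0.453 0.1493 0.099 1.69
```

```text
(array([0.45271095, 0.14915523, 0.12478257]), np.float64(0.47907538419300977))
turn [ 0.004 -0.001 -0.024] shift(after turn) [-0.01  -0.016  0.199] shift(no turn) [-0.011 -0.016  0.198]
t 3.1333 pos [0.4548 0.1508 0.1228] rot [ 3.1394e+00 -3.0000e-04  1.6774e+00] F [ 0.1 -0.3 -0.6] w 0.0941
```

```bash
python3 -m pendant '[[-0.011,-0.015,0.1,0,0,-0.02,-1],[0,0,0.09,0,0,0,-1],[0,0,0,0,0,0,-1],[0,0,0,0,0,0,-1]]' 8; python3 go.py 0.453 0.1493 0.1 1.69
```

```text
time_s: 3.47
ee_pos: [0.4527, 0.1489, 0.0987]
eef_rot: [-3.141, 0.0, 1.687]
force: [0.5, -0.5, -0.6]
grip_width: 0.094
turn [-0.001  0.    -0.005] shift(after turn) [ 0.003  0.003 -0.01 ] shift(no turn) [ 0.003  0.003 -0.01 ]
t 3.4667 pos [0.4527 0.1489 0.0987] rot [-3.1411e+00  1.0000e-04  1.6872e+00] F [ 0.5 -0.5 -0.6] w 0.094
```

```bash
python3 -m pendant '[[0,0,0,0,0,0,0.1],[0,0,0,0,0,0,0.3],[0,0,0,0,0,0,0.3],[0,0,0,0,0,0,0.3],[0,0,0,0,0,0,0.3],[0,0,0,0,0,0,0.3]]' 10; python3 go.py 0.453 0.1493 0.1 1.69
```

```text
time_s: 3.97
ee_pos: [0.4526, 0.1489, 0.0988]
eef_rot: [3.142, 0.0, 1.687]
force: [0.5, 0.6, 0.0]
grip_width: 0.0575
turn [ 0.     0.    -0.005] shift(after turn) [ 0.003  0.003 -0.01 ] shift(no turn) [ 0.003  0.003 -0.01 ]
t 3.9667 pos [0.4526 0.1489 0.0988] rot [3.1415 0.     1.6875] F [0.5 0.6 0. ] w 0.0575
```

```bash
python3 -m pendant '[[0,0,0,0,0,0,1],[0,0,0,0,0,0,1],[0,0,0,0,0,0,1],[0,0,0,0,0,0,1],[0,0,0,0,0,0,1]]' 15; python3 -m pendant '[[0,0,-0.1,0,0,0,1],[0,0,-0.15,0,0,0,1],[0,0,-0.2,0,0,0,1],[0,0,-0.2,0,0,0,1],[0,0,-0.1,0,0,0,1],[0,0,0,0,0,0,1]]'; python3 go.py 0.461 -0.262 0.19 1.171
python3 - <<'E'
from fing import *
s=cam("side");tips(s,200,140)
crop(s,200,140,90,70,8,"pics/s3.png")
E
```

```text
time_s: 4.38
ee_pos: [0.4526, 0.1489, 0.0988]
eef_rot: [-3.142, 0.0, 1.687]
force: [-0.2, -0.6, 1.6]
grip_width: 0.0499
time_s: 4.88
ee_pos: [0.4534, 0.1491, 0.1911]
eef_rot: [3.137, -0.001, 1.687]
force: [-0.1, 0.1, 0.0]
grip_width: 0.0499
turn [ 0.008 -0.003  0.986] shift(after turn) [-3.131  1.392  0.009] shift(no turn) [-3.41  -0.336  0.006]
t 4.8833 pos [0.4534 0.1491 0.1911] rot [ 3.1374e+00 -5.0000e-04  1.6874e+00] F [-0.1  0.1  0. ] w 0.0499
[0.4787 0.144  0.0925] [403. 375.]
[0.4768 0.1598 0.0925] [368. 356.]
[0.4911 0.1454 0.0925] [435. 359.]
[0.4892 0.1613 0.0925] [400. 340.]
[0.4294 0.1382 0.0924] [272. 439.]
[0.4275 0.1541 0.0924] [238. 418.]
[0.417  0.1367 0.0923] [238. 456.]
[0.4151 0.1526 0.0923] [204. 435.]
```

View pics/s3.png

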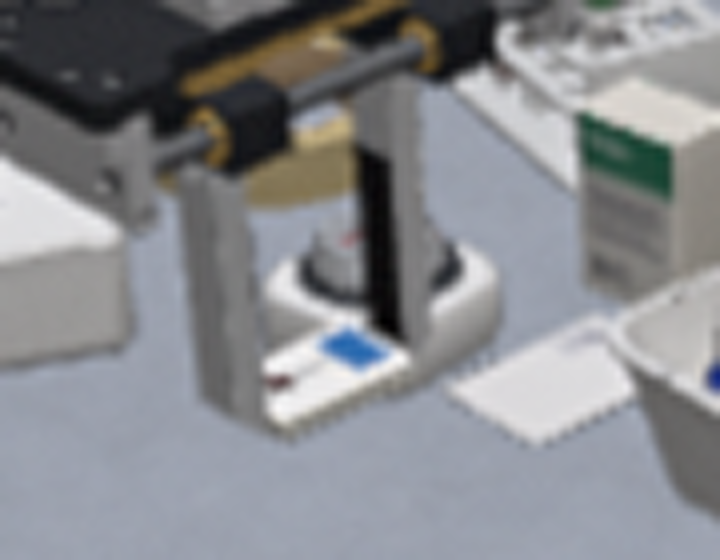

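```bash
python3 -m pendant '[[0,0,-0.05,0,0,0.2,1],[0,0,-0.05,0,0,0.2,1],[0,0,0,0,0,0.2,1],[0,0,0,0,0,0.2,1],[0,0,0,0,0,0.186,1]]'; python3 -m pendant '[[-0.26,0.116,0,0,0,0,1],[-0.26,0.116,0,0,0,0,1],[-0.26,0.116,0,0,0,0,1],[-0.26,0.116,0,0,0,0,1],[-0.26,0.116,0,0,0,0,1],[-0.26,0.116,0,0,0,0,1],[-0.26,0.116,0,0,0,0,1],[-0.26,0.116,0,0,0,0,1],[-0.26,0.116,0,0,0,0,1],[-0.26,0.116,0,0,0,0,1]]';  python3 -m pendant '[[-0.26,0.116,0,0,0,0,1],[-0.2,0.09,0,0,0,0,1],[0,0,0,0,0,0,1],[0,0,0,0,0,0,1]]'; python3 go.py 0.461 -0.262 0.18 1.171
python3 - <<'E'
from fing import *
s=cam("side");tips(s,310,240,6)
crop(s,310,240,110,100,6,"pics/s4.png")
t=cam("top");crop(t,350,160,100,80,8,"pics/t4.png")
E
```

```text
time_s: 5.35
ee_pos: [0.4522, 0.1488, 0.1992]
eef_rot: [-3.14, 0.001, 1.166]
force: [-0.5, -0.3, 0.0]
grip_width: 0.0498
time_s: 6.18
ee_pos: [0.4588, -0.1943, 0.1992]
eef_rot: [-3.14, -0.0, 1.171]
force: [0.6, -0.0, 0.8]
grip_width: 0.0494
time_s: 6.52
ee_pos: [0.4602, -0.2538, 0.199]
eef_rot: [-3.139, -0.0, 1.169]
force: [0.0, -0.5, -1.3]
grip_width: 0.0497
turn [-0.005 -0.001 -0.004] shift(after turn) [-0.06   0.033  0.158] shift(no turn) [-0.06   0.034  0.158]
t 6.5167 pos [ 0.4602 -0.2538  0.199 ] rot [-3.1391e+00 -5.0000e-04  1.1691e+00] F [ 0.  -0.5 -1.3] w 0.0497
[ 0.48   -0.2698  0.1022] [400. 211.]
[ 0.4862 -0.255   0.1022] [380. 177.]
[ 0.4915 -0.2747  0.1022] [438. 204.]
[ 0.4977 -0.2599  0.1022] [418. 170.]
[ 0.4341 -0.2504  0.1023] [244. 240.]
[ 0.4403 -0.2356  0.1023] [226. 206.]
[ 0.4226 -0.2455  0.1023] [204. 248.]
[ 0.4288 -0.2308  0.1023] [187. 213.]
```

View pics/s4.png

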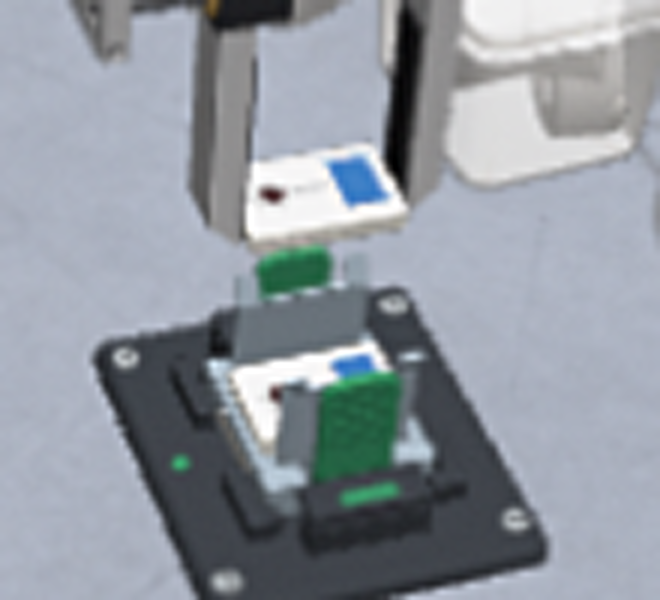

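View pics/t4.png

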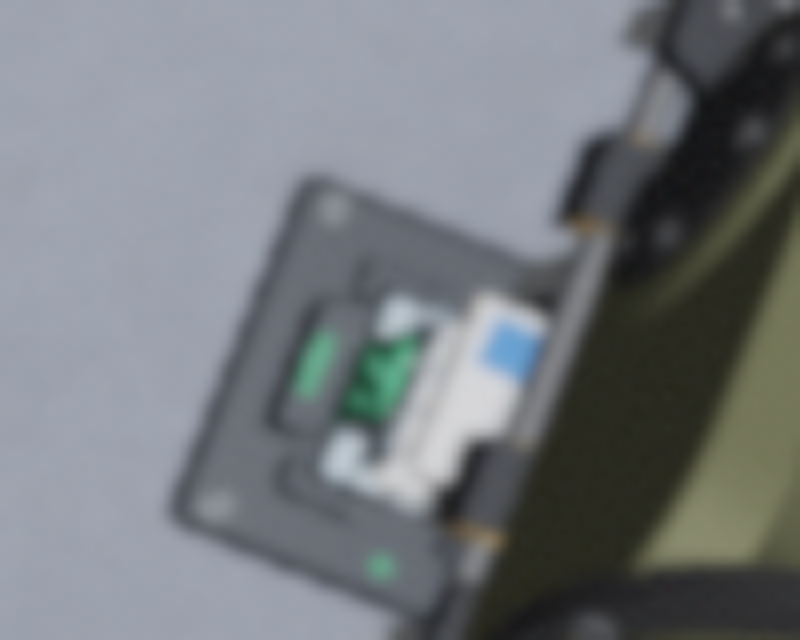

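```bash
cat > ov.py <<'E'
from fit import *
def tr(p,L):
    c,s=np.cos(p[2]),np.sin(p[2]); L=np.asarray(L,float)
    return np.c_[p[0]+c*L[:,0]-s*L[:,1],p[1]+s*L[:,0]+c*L[:,1],L[:,2]]
def overlay(c,polys,u,v,w,h,s,fn):
    im=cv2.resize(np.ascontiguousarray(c["image"][v:v+h,u:u+w,::-1]),None,fx=s,fy=s,interpolation=cv2.INTER_CUBIC)
    for P,col in polys:
        q=((proj(c,P)-[u,v]+.5)*s-.5)
        cv2.polylines(im,[np.round(q*16).astype(np.int32)],True,col,1,cv2.LINE_AA,4)
    cv2.imwrite(fn,im)
def wallpts(sy): # wall inner face top & bottom
    return [[.022,sy*.019,.026],[-.022,sy*.019,.026],[-.022,sy*.019,.057],[.022,sy*.019,.057]]
def dockpolys(p):
    return [(tr(p,rect(.112,.124,.012)),(0,0,255)),(tr(p,rect(.05,.032,.035)),(0,255,255)),
     (tr(p,[[.013,-.031,.066],[-.013,-.031,.066],[-.013,-.031,.032],[.013,-.031,.032]]),(255,0,255)),
     (tr(p,[[.013,.031,.066],[-.013,.031,.066],[-.013,.031,.032],[.013,.031,.032]]),(255,0,255)),
     (tr(p,rect(.056,.058,.026)),(255,255,0)),
     (tr(p,rect(.04,.094,.0295)),(0,255,0))]
E
python3 - <<'E'
from ov import *
s=cam("side"); o=ctrl.get_obs()
p=(.461,-.262,-.40)
h=(o["ee_pos"][0],o["ee_pos"][1],o["eef_rot"][2]-np.pi/2); z=o["ee_pos"][2]-.0988
overlay(s,dockpolys(p)+[(tr(h,rect(.05,.032,z+.009)),(0,0,255)),(tr(h,rect(.05,.032,z)),(0,160,255))],310,240,110,85,7,"pics/s5.png")
E
```

```text
(no output)
```

View pics/s5.png

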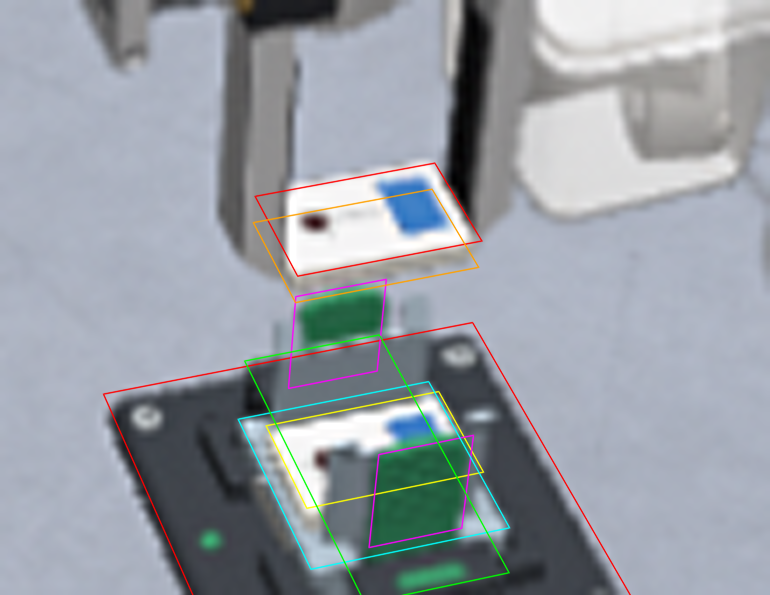

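```bash
python3 - <<'E'
from ov import *
s=cam("side")
p=(.461,-.262,-.40)
overlay(s,dockpolys(p)[1:],335,275,60,50,13,"pics/s6.png")
crop(s,335,275,60,50,13,"pics/s6r.png")
E
```

```text
(no output)
```

View pics/s6.png

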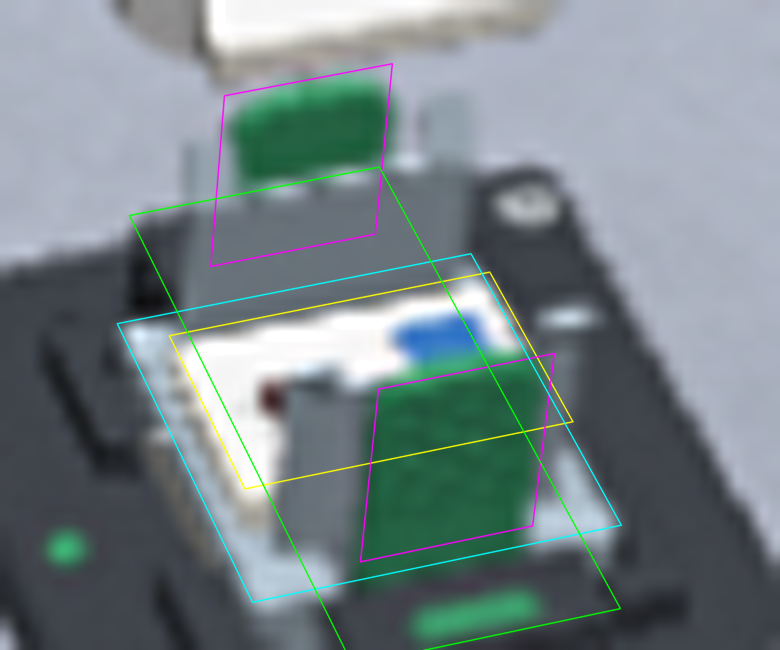

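View pics/s6r.png

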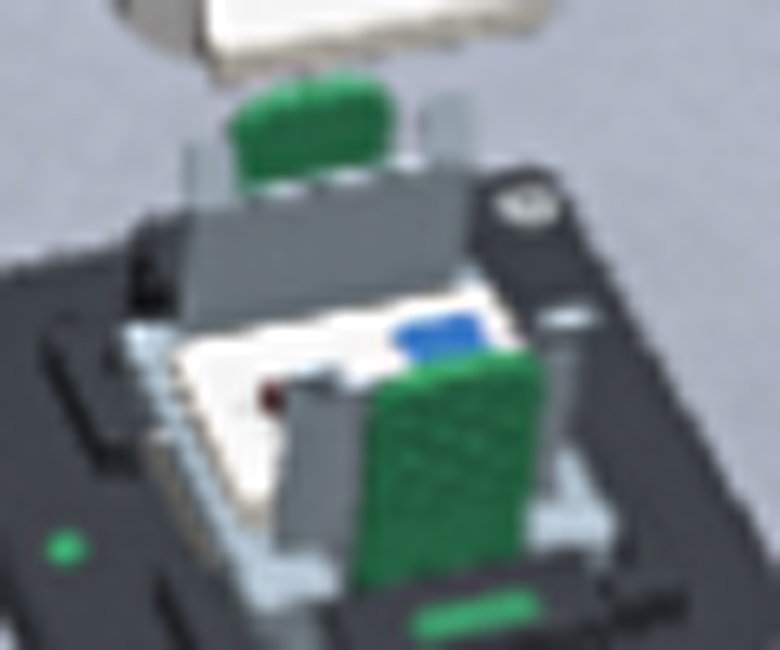

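```bash
python3 - <<'E'
from fit import *
s=cam("side")
q=lambda L:px(L,335,275,13)
R=rect(.05,.032,.035) # order (+x+y)(+x-y)(-x-y)(-x+y)
print("cart_in",fit([(s,[R[0],R[2],R[3]],q([(495,288),(250,506),(178,345)]))],[.461,-.262,-.4]))
F=rect(.056,.058,.026)
print("foot",fit([(s,[F[2],F[3],F[1]],q([(260,608),(122,324),(620,530)]))],[.461,-.262,-.4]))
t=cam("top")
for n,z in(("x",.035),):
  T=px([(355,237),(487,285),(410,445),(302,400)],360,170)
  print("top cart",fit([(t,R,T)],[.461,-.262,-.4]))
E
```

```text
cart_in (array([ 0.4596664 , -0.26482605, -0.40786204]), np.float64(0.30447346249542306))
foot (array([ 0.46091134, -0.26298657, -0.40167179]), np.float64(0.39535012440228456))
top cart (array([ 0.46076593, -0.26513107, -0.40046062]), np.float64(1.6418881841069606))
```

```bash
python3 - <<'E'
from ov import *
t=cam("top"); im=cv2.imread("pics/top0.png").astype(float)
b=im[:,:,0]-im[:,:,2]
def cen(m,u,v,w,h,thr):
    sub=np.clip(m[v:v+h,u:u+w]-thr,0,None); yy,xx=np.mgrid[v:v+h,u:u+w]
    return np.array([(sub*xx).sum(),(sub*yy).sum()])/sub.sum(), sub.sum()
red=im[:,:,2]-im[:,:,1]
for n,(u,v),z in(("L",(217,203),.009),("R",(273,200),.009),("in",(398,198),.035)):
    B,sb=cen(b,u,v,24,18,25); 
    D,sd=cen(red,u,v,24,33,8)
    w=unproj(t,[B,D],z)[:,:2]; d=w[0]-w[1]
    yaw=np.arctan2(d[1],d[0]); print(n,B.round(2),D.round(2),round(sb),round(sd),w.round(4).tolist(),"len",np.linalg.norm(d).round(4),"yaw",yaw.round(3))
E
```

```text
L [226.39 211.39] [227.5  222.65] 2582 20 [[0.4686, 0.1524], [0.442, 0.1498]] len 0.0267 yaw 0.097
R [282.56 206.88] [282.44 218.5 ] 2522 18 [[0.4778, 0.02], [0.4504, 0.0205]] len 0.0274 yaw -0.02
in [409.05 206.62] [405.42 217.5 ] 2979 24 [[0.4736, -0.2676], [0.449, -0.2587]] len 0.0262 yaw -0.347
```

```bash
python3 go.py 0.460 -0.2638 0.16 1.171; python3 -m pendant '[[-0.09,0.04,0.1,0,0,0.0,1],[0,0,0.12,0,0,0,1],[0,0,0.1,0,0,0,1],[0,0,0,0,0,0,1],[0,0,0,0,0,0,1]]'; python3 go.py 0.460 -0.2638 0.1345 1.171
python3 - <<'E'
from ov import *
s=cam("side"); o=ctrl.get_obs()
p=(.460,-.2638,-.40)
h=(o["ee_pos"][0],o["ee_pos"][1],o["eef_rot"][2]-np.pi/2); z=o["ee_pos"][2]-.0988
overlay(s,[dockpolys(p)[1]]+[(tr(h,rect(.05,.032,z+.009)),(0,0,255)),(tr(h,rect(.05,.032,z)),(0,160,255))],320,250,80,60,9,"pics/s7.png")
E
```

```text
turn [0.    0.    0.002] shift(after turn) [-0.09   0.03   0.339] shift(no turn) [-0.09   0.03   0.339]
t 6.8667 pos [ 0.4609 -0.2525  0.2007] rot [3.1415 0.     1.1722] F [-0.4  0.1 -1. ] w 0.05
time_s: 7.28
ee_pos: [0.461, -0.2646, 0.1623]
eef_rot: [-3.141, -0.0, 1.172]
force: [-0.3, 0.6, -0.4]
grip_width: 0.05
turn [-0.002 -0.     0.001] shift(after turn) [ 0.003 -0.01   0.231] shift(no turn) [ 0.003 -0.01   0.231]
t 7.2833 pos [ 0.461  -0.2646  0.1623] rot [-3.1408e+00 -2.0000e-04  1.1716e+00] F [-0.3  0.6 -0.4] w 0.05
```

View pics/s7.png

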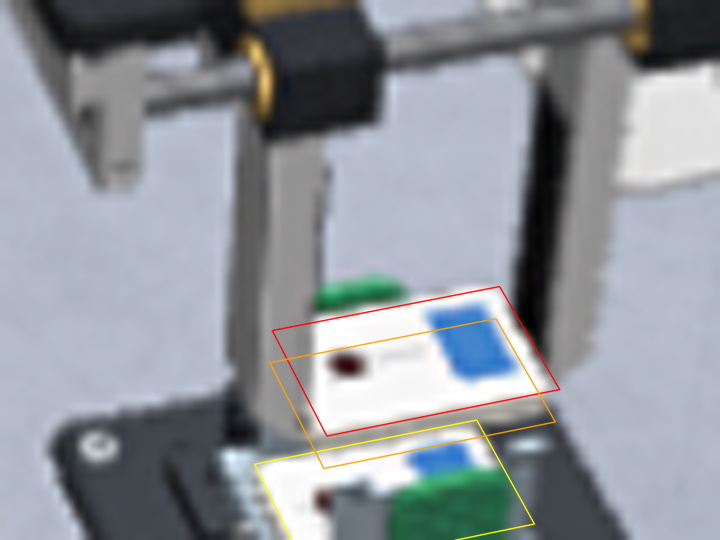

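```bash
python3 - <<'E'
from ov import *
s=cam("side"); o=ctrl.get_obs()
h=(o["ee_pos"][0],o["ee_pos"][1],o["eef_rot"][2]-np.pi/2); z=o["ee_pos"][2]-.0988
f=lambda q:((q-[320,250]+.5)*9-.5).round(1)
print(f(proj(s,tr(h,[[-.0127,0,z+.009],[.014,0,z+.009]]))), f(proj(s,tr((.46,-.2638,-.4),[[-.0127,0,.035],[.014,0,.035],[.014,-.005,.035]]))))
print(unproj(s,px([(347,363),(471,343)],320,250,9),z+.009), unproj(s,px([(325,499)],320,250,9),.035), h)
E
```

```text
[[356.7 370.1]
 [479.5 346. ]] [[335.7 505.1]
 [455.7 480.8]
 [464.6 497.2]]
[[ 0.44952166 -0.25721944  0.07336881]
 [ 0.47348178 -0.26863131  0.07336881]] [[ 0.44777693 -0.25617583  0.035     ]] (np.float64(0.46131259219417525), np.float64(-0.2648978164942872), np.float64(-0.39930477076003723))
```

```bash
python3 -m pendant '[[0.003,-0.01,0.08,0,0,0.0,1],[0,0,0.08,0,0,0,1],[0,0,0.04,0,0,0,1],[0,0,0.02,0,0,0,1],[0,0,0,0,0,0,1],[0,0,0,0,0,0,1]]'; python3 go.py 0.460 -0.2638 0.134 1.171
```

```text
time_s: 7.88
ee_pos: [0.4601, -0.2642, 0.1358]
eef_rot: [-3.141, 0.0, 1.171]
force: [0.3, 0.5, -0.8]
grip_width: 0.0498
turn [-0.  0.  0.] shift(after turn) [ 0.003 -0.002  0.015] shift(no turn) [ 0.003 -0.002  0.015]
t 7.8833 pos [ 0.4601 -0.2642  0.1358] rot [-3.1414  0.      1.1712] F [ 0.3  0.5 -0.8] w 0.0498
```

```bash
python3 -m pendant '[[0.002,-0.002,0.012,0,0,0,1],[0,0,0,0,0,0,1],[0,0,0,0,0,0,1]]'; python3 -m pendant '[[0,0,0,0,0,0,-0.2],[0,0,0,0,0,0,-0.2],[0,0,0,0,0,0,-0.2],[0,0,0,0,0,0,-0.2]]';python3 -m pendant '[[0,0,-0.05,0,0,0,-0.2],[0,0,-0.15,0,0,0,-0.2],[0,0,-0.2,0,0,0,-0.2],[0,0,-0.2,0,0,0,-0.2],[0,0,0,0,0,0,-0.2]]';  python3 go.py 0.4618 0.0195 0.2 1.571
python3 - <<'E'
from ov import *
s=cam("side")
p=(.460,-.2638,-.40)
crop(s,325,265,80,60,9,"pics/s8.png")
E
```

```text
time_s: 8.13
ee_pos: [0.4599, -0.2639, 0.1346]
eef_rot: [3.141, 0.0, 1.171]
force: [0.4, -0.8, -0.3]
grip_width: 0.05
time_s: 8.47
ee_pos: [0.4599, -0.2639, 0.1345]
eef_rot: [3.141, 0.0, 1.171]
force: [0.2, 0.3, -0.5]
grip_width: 0.0563
time_s: 8.88
ee_pos: [0.461, -0.2645, 0.2113]
eef_rot: [3.135, 0.001, 1.171]
force: [-0.4, -0.9, 0.0]
grip_width: 0.0564
turn [ 0.012  0.005 -0.764] shift(after turn) [2.367 0.007 0.094] shift(no turn) [ 2.183 -0.915  0.086]
t 8.8833 pos [ 0.461  -0.2645  0.2113] rot [3.1350e+00 1.3000e-03 1.1712e+00] F [-0.4 -0.9  0. ] w 0.0564
```

View pics/s8.png

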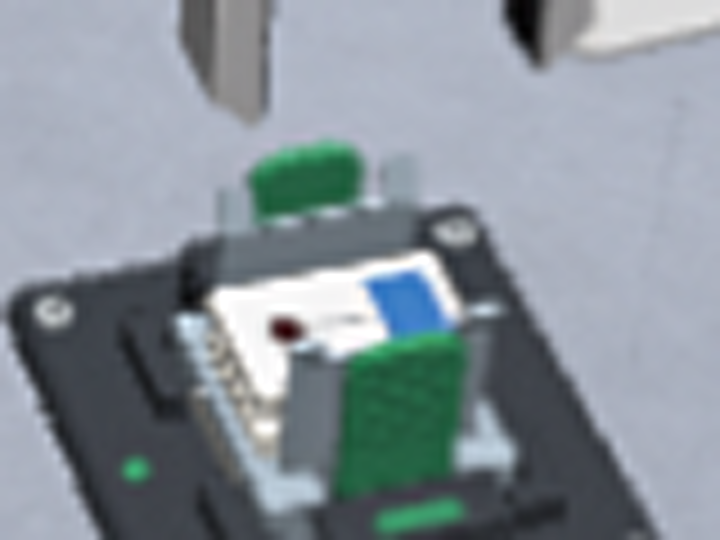

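```bash
python3 -m pendant '[[0,0,0,0,0,-0.2,-1],[0,0,0,0,0,-0.2,-1],[0,0,0,0,0,-0.2,-1],[0,0,0,0,0,-0.2,-1],[0.28,0,0,0,0,0,-1],[0.28,0,0,0,0,0,-1],[0.28,0,0,0,0,0,-1],[0.28,0,0,0,0,0,-1],[0.28,0,0,0,0,0,-1],[0.28,0,0,0,0,0,-1]]'; python3 -m pendant '[[0.28,0,0,0,0,0,-1],[0.28,0,0.1,0,0,0,-1],[0.2,0,0.1,0,0,0,-1],[0,0,0.1,0,0,0,-1],[0,0,0,0,0,0,-1]]'; python3 go.py 0.4618 0.0195 0.122 1.591
```

```text
time_s: 9.77
ee_pos: [0.4554, -0.0607, 0.2059]
eef_rot: [-3.141, -0.0, 1.59]
force: [0.9, 0.3, 0.1]
grip_width: 0.0936
time_s: 10.18
ee_pos: [0.4531, 0.03, 0.1682]
eef_rot: [-3.138, -0.0, 1.592]
force: [0.7, -0.6, -0.8]
grip_width: 0.0941
turn [-0.008 -0.     0.003] shift(after turn) [-0.089  0.071  0.385] shift(no turn) [-0.089  0.072  0.385]
t 10.1833 pos [0.4531 0.03   0.1682] rot [-3.1376e+00 -1.0000e-04  1.5924e+00] F [ 0.7 -0.6 -0.8] w 0.0941
```

```bash
python3 -m pendant '[[-0.089,0.072,0.1,0,0,0,-1],[0,0,0.15,0,0,0,-1],[0,0,0.13,0,0,0,-1],[0,0,0,0,0,0,-1],[0,0,0,0,0,0,-1]]'; python3 go.py 0.4618 0.0195 0.0985 1.591
python3 - <<'E'
from ov import *
s=cam("side")
overlay(s,[(tr((.4618,.0195,.02),rect(.05,.032,.009)),(0,0,255))],235,205,90,60,8,"pics/s9.png")
from fing import tips; tips(s,235,205)
E
```

```text
time_s: 10.6
ee_pos: [0.4629, 0.0179, 0.1249]
eef_rot: [-3.14, -0.0, 1.589]
force: [0.3, -0.3, 0.0]
grip_width: 0.0941
turn [-0.003 -0.    -0.003] shift(after turn) [ 0.014 -0.009  0.22 ] shift(no turn) [ 0.014 -0.009  0.22 ]
t 10.6 pos [0.4629 0.0179 0.1249] rot [-3.1401e+00 -1.0000e-04  1.5893e+00] F [ 0.3 -0.3  0. ] w 0.0941
[0.5104 0.0109 0.0285] [484. 199.]
[0.5101 0.0269 0.0285] [450. 173.]
[0.5229 0.0111 0.0285] [518. 182.]
[0.5226 0.0271 0.0285] [483. 157.]
[0.4165 0.0091 0.0285] [218. 327.]
[0.4162 0.0251 0.0285] [184. 299.]
[0.404  0.0089 0.0285] [181. 345.]
[0.4037 0.0249 0.0285] [147. 317.]
```

View pics/s9.png

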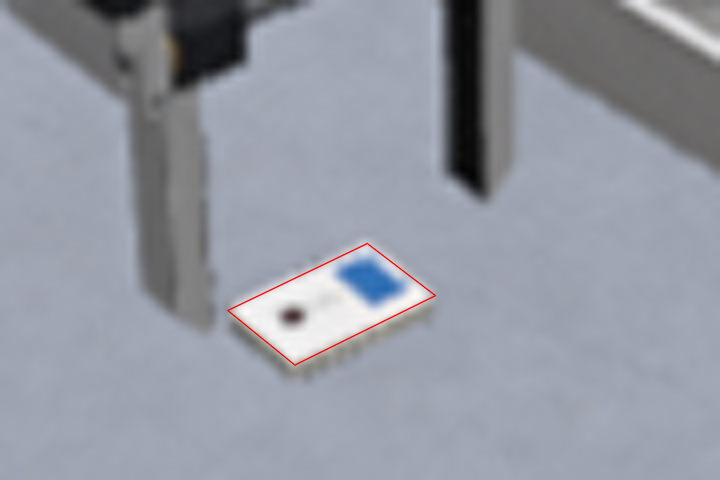

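```bash
python3 -m pendant '[[0.014,-0.009,0.1,0,0,0,-1],[0,0,0.08,0,0,0,-1],[0,0,0.03,0,0,0,-1],[0,0,0,0,0,0,-1],[0,0,0,0,0,0,-1]]'; python3 go.py 0.4618 0.0195 0.0985 1.591
```

```text
time_s: 11.07
ee_pos: [0.4621, 0.02, 0.1]
eef_rot: [3.142, -0.0, 1.59]
force: [-0.1, -0.3, -0.1]
grip_width: 0.0943
turn [ 0.    -0.    -0.002] shift(after turn) [-0.004 -0.003  0.013] shift(no turn) [-0.004 -0.003  0.013]
t 11.0667 pos [0.4621 0.02   0.1   ] rot [ 3.1415 -0.      1.59  ] F [-0.1 -0.3 -0.1] w 0.0943
```

```bash
python3 -m pendant '[[-0.004,-0.003,0.01,0,0,0,0],[0,0,0,0,0,0,0.3],[0,0,0,0,0,0,0.3],[0,0,0,0,0,0,0.3],[0,0,0,0,0,0,1],[0,0,0,0,0,0,1],[0,0,0,0,0,0,1],[0,0,0,0,0,0,1],[0,0,0,0,0,0,1],[0,0,0,0,0,0,1]]' 15;python3 -m pendant '[[0,0,0,0,0,0,1],[0,0,0,0,0,0,1],[0,0,0,0,0,0,1]]'; python3 go.py 0.4618 0.0195 0.0985 1.591
python3 -m pendant '[[0,0,-0.1,0,0,0,1],[0,0,-0.15,0,0,0,1],[0,0,-0.2,0,0,0,1],[0,0,-0.2,0,0,0,1],[0,0,-0.15,0,0,0,1],[0,0,0,0,0,0,1]]';python3 go.py 0.460 -0.2638 0.2 1.171
```

```text
time_s: 11.9
ee_pos: [0.4616, 0.0196, 0.0985]
eef_rot: [3.142, -0.0, 1.59]
force: [-0.7, 0.4, 0.2]
grip_width: 0.0496
time_s: 12.15
ee_pos: [0.4617, 0.0196, 0.0985]
eef_rot: [3.142, 0.0, 1.59]
force: [-0.0, 0.4, 1.9]
grip_width: 0.0497
turn [ 0.     0.    -0.002] shift(after turn) [-0.     0.001  0.   ] shift(no turn) [-0.     0.001  0.   ]
t 12.15 pos [0.4617 0.0196 0.0985] rot [3.1415 0.     1.59  ] F [-0.   0.4  1.9] w 0.0497
time_s: 12.65
ee_pos: [0.4627, 0.0195, 0.1976]
eef_rot: [3.136, 0.0, 1.59]
force: [-0.5, -0.2, 0.4]
grip_width: 0.0499
turn [ 0.01  -0.002  0.8  ] shift(after turn) [-2.184  0.899 -0.02 ] shift(no turn) [-2.36  -0.068 -0.02 ]
t 12.65 pos [0.4627 0.0195 0.1976] rot [3.1364e+00 3.0000e-04 1.5901e+00] F [-0.5 -0.2  0.4] w 0.0499
```

```bash
python3 -m pendant '[[0,0,0,0,0,0.2,1],[0,0,0,0,0,0.2,1],[0,0,0,0,0,0.2,1],[0,0,0,0,0,0.2,1],[-0.26,0.107,0,0,0,0,1],[-0.26,0.107,0,0,0,0,1],[-0.26,0.107,0,0,0,0,1],[-0.26,0.107,0,0,0,0,1],[-0.26,0.107,0,0,0,0,1],[-0.26,0.107,0,0,0,0,1]]';  python3 -m pendant '[[-0.26,0.107,0,0,0,0,1],[-0.2,0.08,0,0,0,0,1],[-0.1,0.04,0,0,0,0,1],[0,0,0,0,0,0,1],[0,0,0,0,0,0,1]]'; python3 go.py 0.460 -0.2638 0.17 1.171
```

```text
time_s: 13.48
ee_pos: [0.4592, -0.1844, 0.1934]
eef_rot: [-3.14, -0.0, 1.171]
force: [0.8, 0.9, 0.3]
grip_width: 0.0498
time_s: 13.9
ee_pos: [0.4585, -0.2549, 0.1936]
eef_rot: [-3.14, -0.0, 1.17]
force: [-0.1, 0.6, -0.5]
grip_width: 0.0498
turn [-0.003 -0.001 -0.001] shift(after turn) [-0.063  0.04   0.197] shift(no turn) [-0.064  0.041  0.197]
t 13.9 pos [ 0.4585 -0.2549  0.1936] rot [-3.1403e+00 -4.0000e-04  1.1704e+00] F [-0.1  0.6 -0.5] w 0.0498
```

```bash
python3 -m pendant '[[-0.064,0.041,0.07,0,0,0.0,1],[0,0,0.07,0,0,0,1],[0,0,0.02,0,0,0,1],[0,0,0,0,0,0,1],[0,0,0,0,0,0,1]]'; python3 go.py 0.460 -0.2638 0.143 1.171
python3 - <<'E'
from ov import *
s=cam("side"); o=ctrl.get_obs()
p=(.460,-.2638,-.40)
h=(o["ee_pos"][0],o["ee_pos"][1],o["eef_rot"][2]-np.pi/2); z=o["ee_pos"][2]-.0985
f=lambda q:((q-[320,250]+.5)*9-.5).round(1)
print(f(proj(s,tr(h,[[-.0127,0,z+.009],[.014,0,z+.009]]))), f(proj(s,tr((.46,-.2638,-.4),[[-.0127,0,.044]]))))
overlay(s,[(tr(p,rect(.05,.032,.044)),(0,255,255))]+[(tr(h,rect(.05,.032,z+.009)),(0,0,255))],320,250,80,60,9,"pics/s10.png")
E
```

```text
time_s: 14.32
ee_pos: [0.4603, -0.2638, 0.175]
eef_rot: [-3.141, -0.0, 1.172]
force: [0.1, 0.2, 0.0]
grip_width: 0.0498
turn [-0.001 -0.     0.002] shift(after turn) [-0.001 -0.003  0.266] shift(no turn) [-0.001 -0.002  0.266]
t 14.3167 pos [ 0.4603 -0.2638  0.175 ] rot [-3.1409e+00 -1.0000e-04  1.1718e+00] F [0.1 0.2 0. ] w 0.0498
[[354.5 324.3]
 [478.3 300.3]] [[338.6 474. ]]
```

View pics/s10.png

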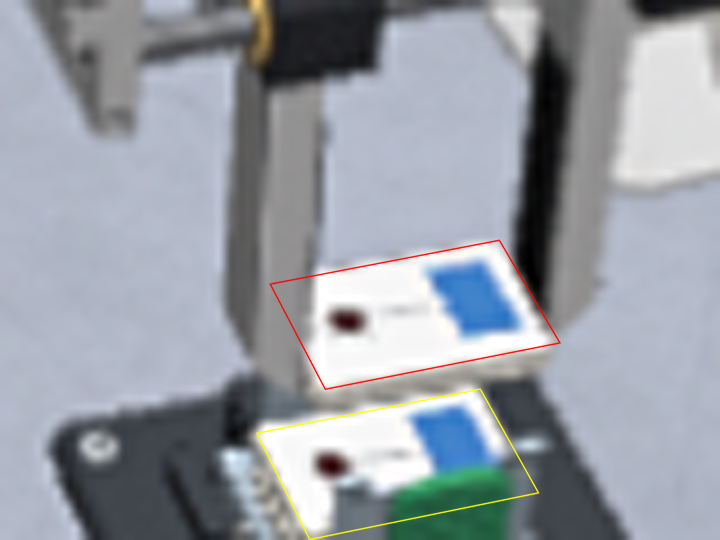

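```bash
python3 - <<'E'
from ov import *
s=cam("side"); o=ctrl.get_obs(); im=s["image"].astype(float)
h=(o["ee_pos"][0],o["ee_pos"][1],o["eef_rot"][2]-np.pi/2); z=o["ee_pos"][2]-.0985
p=(.46,-.2638,-.4)
def cen(u,v,r=4):
    u=int(round(u));v=int(round(v)); g=im[v-r:v+r+1,u-r:u+r+1].mean(2); w=np.clip(200-g,0,None); w[w<25]=0
    yy,xx=np.mgrid[v-r:v+r+1,u-r:u+r+1]; return np.array([(w*xx).sum(),(w*yy).sum()])/w.sum()
for n,q,H,pp in(("held",(347,320),z+.009,h),("placed",(331,464),.044,p)):
    c0=px([q],320,250,9)[0]; c=cen(*c0,r=3)
    w=unproj(s,[c],H)[0]; d=w[:2]-np.array(pp[:2]); cc,ss=np.cos(pp[2]),np.sin(pp[2])
    print(n,c.round(2),"local dot",np.round([cc*d[0]+ss*d[1],-ss*d[0]+cc*d[1]],4))
E
```

```text
held [358.31 285.02] local dot [-0.0134  0.0017]
placed [356.72 301.77] local dot [-0.0131  0.0014]
```

```bash
python3 -m pendant '[[0,-0.002,0.1,0,0,0.0,1],[0,0,0.08,0,0,0,1],[0,0,0.05,0,0,0,1],[0,0,0.02,0,0,0,1],[0,0,0,0,0,0,1],[0,0,0,0,0,0,1]]'; python3 go.py 0.460 -0.2638 0.143 1.171
```

```text
time_s: 14.92
ee_pos: [0.4601, -0.2643, 0.1455]
eef_rot: [3.142, 0.0, 1.171]
force: [1.0, -0.2, -0.3]
grip_width: 0.05
turn [0. 0. 0.] shift(after turn) [ 0.004 -0.003  0.021] shift(no turn) [ 0.004 -0.003  0.021]
t 14.9167 pos [ 0.4601 -0.2643  0.1455] rot [3.1415 0.     1.1712] F [ 1.  -0.2 -0.3] w 0.05
```

```bash
python3 -m pendant '[[0.004,-0.003,0.02,0,0,0,1],[0,0,0,0,0,0,1],[0,0,0,0,0,0,1]]'; python3 -m pendant '[[0,0,0,0,0,0,-0.2],[0,0,0,0,0,0,-0.2],[0,0,0,0,0,0,-0.2],[0,0,0,0,0,0,-0.2]]';python3 -m pendant '[[0,0,-0.05,0,0,0,-0.2],[0,0,-0.15,0,0,0,-0.2],[0,0,-0.2,0,0,0,-1],[0,0,-0.2,0,0,0,-1],[0,0,0,0,0,0,-1]]';  python3 go.py 0.461 -0.2625 0.2 -0.4
python3 - <<'E'
from ov import *
s=cam("side")
crop(s,335,275,60,50,13,"pics/s11.png")
p=(.461,-.2625,-.40); q=(.46,-.2638,-.4)
overlay(s,dockpolys(p)[2:5]+[(tr(q,rect(.05,.032,.053)),(0,255,255))],335,275,60,50,13,"pics/s11o.png")
E
```

```text
time_s: 15.17
ee_pos: [0.4599, -0.2637, 0.143]
eef_rot: [3.141, 0.0, 1.171]
force: [-0.6, 0.9, -0.0]
grip_width: 0.0497
time_s: 15.5
ee_pos: [0.4599, -0.2637, 0.143]
eef_rot: [3.141, 0.0, 1.171]
force: [0.2, 0.2, -1.1]
grip_width: 0.0561
time_s: 15.92
ee_pos: [0.461, -0.2644, 0.2197]
eef_rot: [3.135, 0.001, 1.171]
force: [0.1, -0.0, 0.8]
grip_width: 0.0731
turn [ 0.012 -0.008  3.001] shift(after turn) [-0.006 -0.014  0.164] shift(no turn) [ 0.015 -0.007  0.164]
t 15.9167 pos [ 0.461  -0.2644  0.2197] rot [3.1350e+00 1.3000e-03 1.1712e+00] F [ 0.1 -0.   0.8] w 0.0731
```

View pics/s11.png

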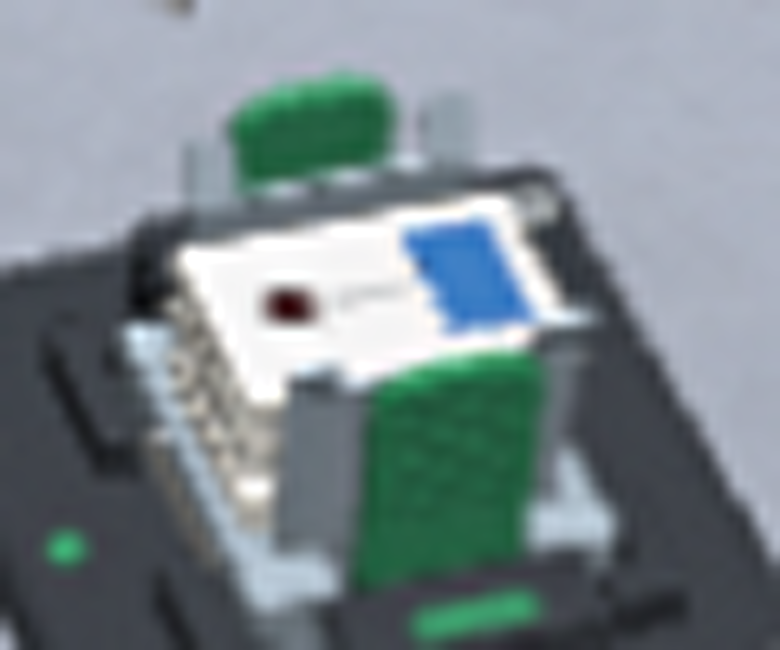

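View pics/s11o.png

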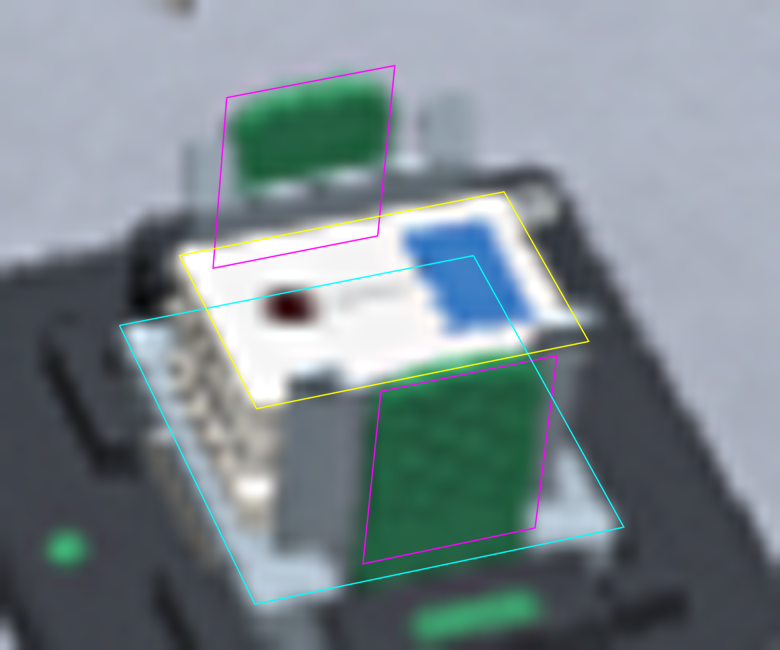

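```bash
python3 - <<'E'
from ov import *
s=cam("side")
def loc(L,z):
    w=unproj(s,px(L,335,275,13),z)[:,:2]-np.array([.46,-.2638]); c,sn=np.cos(-.4),np.sin(-.4)
    return np.c_[c*w[:,0]+sn*w[:,1],-sn*w[:,0]+c*w[:,1]].round(4)*1000
print("in  blueTL,TR,dot,corner FL FR NL\n",loc([(395,330),(480,315),(285,401),(178,345),(495,289),(250,506)],.035))
print("top\n",loc([(403,232),(487,220),(290,305),(178,250),(507,195),(254,402)],.053))
E
python3 - <<'E'
import cv2,numpy as np
a=cv2.imread("pics/s6r.png"); b=cv2.imread("pics/s11.png")
f=lambda i:cv2.resize(i[200:620,100:400],None,fx=1.3,fy=1.3)
cv2.imwrite("pics/cmp.png",np.hstack([f(a),f(b)]))
E
```

```text
in  blueTL,TR,dot,corner FL FR NL
 [[  7.4  10.3]
 [ 20.5   9.9]
 [-13.1   0.9]
 [-24.2  15.8]
 [ 24.7  14.4]
 [-25.2 -17.4]]
top
 [[  7.8  11.9]
 [ 20.4  11. ]
 [-13.2   2.1]
 [-24.8  17. ]
 [ 25.2  15.1]
 [-24.8 -14.8]]
```

View pics/cmp.png

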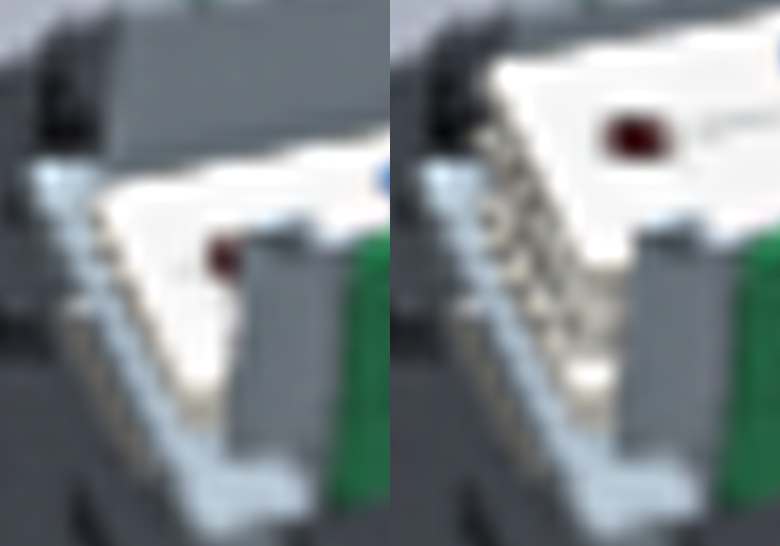

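```bash
python3 go.py 0.460 -0.2638 0.15 1.171; python3 -m pendant '[[0,0,0.1,0,0,0,-1],[0,0,0.18,0,0,0,-0.3],[0,0,0.18,0,0,0,-0.3],[0,0,0.1,0,0,0,-0.3],[0,0,0,0,0,0,-0.3],[0,0,0,0,0,0,-0.3]]'; python3 go.py 0.460 -0.2638 0.136 1.171
```

```text
turn [0.003 0.001 0.   ] shift(after turn) [-0.    -0.     0.548] shift(no turn) [-0.    -0.001  0.548]
t 16.0167 pos [ 0.46   -0.2638  0.2158] rot [3.1398e+00 4.0000e-04 1.1712e+00] F [-0.3  0.6 -1. ] w 0.0812
time_s: 16.52
ee_pos: [0.4598, -0.2636, 0.1473]
eef_rot: [-3.14, -0.0, 1.171]
force: [0.2, -0.5, 0.2]
grip_width: 0.0627
turn [-0.003 -0.001  0.   ] shift(after turn) [-0.001  0.002  0.094] shift(no turn) [-0.001  0.002  0.094]
t 16.5167 pos [ 0.4598 -0.2636  0.1473] rot [-3.1401e+00 -3.0000e-04  1.1712e+00] F [ 0.2 -0.5  0.2] w 0.0627
```

```bash
python3 -m pendant '[[0,0,0.06,0,0,0,-0.3],[0,0,0.035,0,0,0,-0.3],[0,0,0,0,0,0,-0.3],[0,0,0,0,0,0,1],[0,0,0,0,0,0,1],[0,0,0,0,0,0,1],[0,0,0,0,0,0,1],[0,0,0,0,0,0,1]]' 20; python3 go.py 0.4595 -0.2649 0.136 1.171
python3 -m pendant '[[0,0,-0.015,0,0,0,1],[0,0,0,0,0,0,1],[-0.010,0,0,0,0,0,1],[0,0,0,0,0,0,1],[0,0,0,0,0,0,1]]' 20; python3 go.py 0.4595 -0.2649 0.136 1.171
```

```text
time_s: 17.18
ee_pos: [0.46, -0.2638, 0.1366]
eef_rot: [3.141, 0.0, 1.171]
force: [-0.1, 0.3, 2.8]
grip_width: 0.0499
turn [0.001 0.    0.   ] shift(after turn) [-0.01  -0.     0.005] shift(no turn) [-0.01  -0.     0.005]
t 17.1833 pos [ 0.46   -0.2638  0.1366] rot [3.1411e+00 1.0000e-04 1.1712e+00] F [-0.1  0.3  2.8] w 0.0499
time_s: 17.6
ee_pos: [0.4594, -0.2648, 0.138]
eef_rot: [-3.141, -0.0, 1.171]
force: [-1.0, 0.8, -0.7]
grip_width: 0.0499
turn [-0. -0.  0.] shift(after turn) [-0.     0.001  0.017] shift(no turn) [-0.     0.001  0.017]
t 17.6 pos [ 0.4594 -0.2648  0.138 ] rot [-3.1415 -0.      1.1711] F [-1.   0.8 -0.7] w 0.0499
```

Lower, release, rise.

```bash
python3 -m pendant '[[0,0,0.011,0,0,0,1],[0,0,0,0,0,0,1],[0,0,0,0,0,0,-0.2],[0,0,0,0,0,0,-0.2],[0,0,0,0,0,0,-0.2],[0,0,0,0,0,0,-0.2]]';python3 -m pendant '[[0,0,-0.05,0,0,0,-0.2],[0,0,-0.15,0,0,0,-0.2],[0,0,-0.2,0,0,0,-1],[0,0,-0.25,0,0,0,-1],[0,0,0,0,0,0,-1],[0,0,0,0,0,0,-1]]'
python3 - <<'E'
from ov import *
s=cam("side")
crop(s,335,275,60,50,13,"pics/s12.png")
def loc(L,z):
    w=unproj(s,px(L,335,275,13),z)[:,:2]-np.array([.46,-.2638]); c,sn=np.cos(-.4),np.sin(-.4)
    return np.c_[c*w[:,0]+sn*w[:,1],-sn*w[:,0]+c*w[:,1]].round(4)*1000
E
```

```text
time_s: 18.1
ee_pos: [0.4595, -0.2648, 0.1368]
eef_rot: [3.142, 0.0, 1.171]
force: [-0.1, 0.2, 0.1]
grip_width: 0.0563
time_s: 18.6
ee_pos: [0.4598, -0.265, 0.2165]
eef_rot: [3.138, 0.001, 1.171]
force: [0.2, 0.6, 0.0]
grip_width: 0.0796
```

View pics/s12.png

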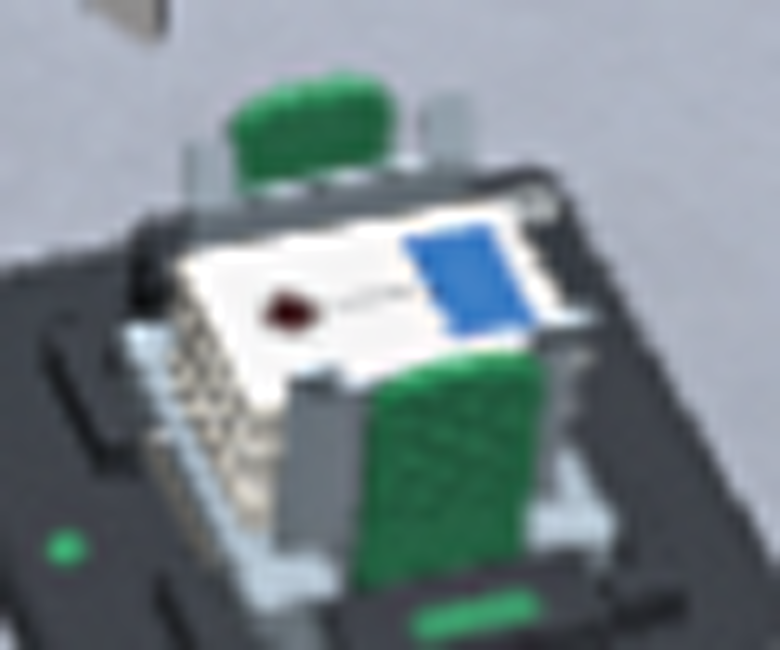

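```bash
python3 -m pendant '[[0,0,0,0,0,0.231,-1],[0,0,0,0,0,0.231,-1],[0,0,0,0,0,0.231,-1],[0,0,0,0,0,0.231,-1],[0,0,0,0,0,0.231,-1],[0,0,0,0,0,0.231,-1],[0,0,0,0,0,0.231,-1],[0,0,0,0,0,0.231,-1],[0,0,0,0,0,0.231,-1],[0,0,0,0,0,0.231,-1]]'; python3 -m pendant '[[0,0,0,0,0,0.231,-1],[0,0,0,0,0,0.231,-1],[0,0,0,0,0,0.23,-1],[0,0,0,0,0,0,-1],[0,0,0,0,0,0,-1]]'; python3 go.py 0.461 -0.2626 0.175 -0.4
```

```text
time_s: 19.48
ee_pos: [0.4591, -0.2646, 0.2135]
eef_rot: [-3.14, 0.002, -0.044]
force: [-0.1, -0.4, 0.3]
grip_width: 0.0939
time_s: 19.9
ee_pos: [0.4592, -0.2646, 0.2138]
eef_rot: [-3.141, 0.002, -0.397]
force: [-0.2, 0.6, -0.1]
grip_width: 0.0937
turn [-0.001  0.003  0.006] shift(after turn) [ 0.007 -0.022  0.324] shift(no turn) [ 0.008 -0.021  0.324]
t 19.9 pos [ 0.4592 -0.2646  0.2138] rot [-3.1413e+00  1.6000e-03 -3.9680e-01] F [-0.2  0.6 -0.1] w 0.0937
```

```bash
python3 -m pendant '[[0.007,-0.021,0.15,0,0.003,0.006,-1],[0,0,0.12,0,0,0,-1],[0,0,0.05,0,0,0,-1],[0,0,0,0,0,0,-1],[0,0,0,0,0,0,-1],[0,0,0,0,0,0,-1]]'; python3 go.py 0.461 -0.2626 0.131 -0.4
python3 - <<'E'
from ov import *
from fing import tips
s=cam("side"); tips(s,310,230,7)
crop(s,310,230,105,85,7,"pics/s13.png")
E
```

```text
time_s: 20.4
ee_pos: [0.4614, -0.263, 0.1771]
eef_rot: [3.141, -0.002, -0.403]
force: [-0.0, 0.5, 0.5]
grip_width: 0.0944
turn [ 0.    -0.005 -0.005] shift(after turn) [-0.005 -0.001  0.384] shift(no turn) [-0.006 -0.002  0.384]
t 20.4 pos [ 0.4614 -0.263   0.1771] rot [ 3.1414e+00 -2.5000e-03 -4.0270e-01] F [-0.   0.5  0.5] w 0.0944
[ 0.4359 -0.3033  0.0801] [429. 525.]
[ 0.4506 -0.3095  0.0802] [488. 513.]
[ 0.431  -0.3148  0.0801] [447. 560.]
[ 0.4457 -0.321   0.0802] [508. 547.]
[ 0.4728 -0.2167  0.0801] [301. 286.]
[ 0.4875 -0.223   0.0801] [356. 276.]
[ 0.4777 -0.2052  0.0801] [285. 257.]
[ 0.4924 -0.2115  0.0801] [340. 247.]
```

View pics/s13.png

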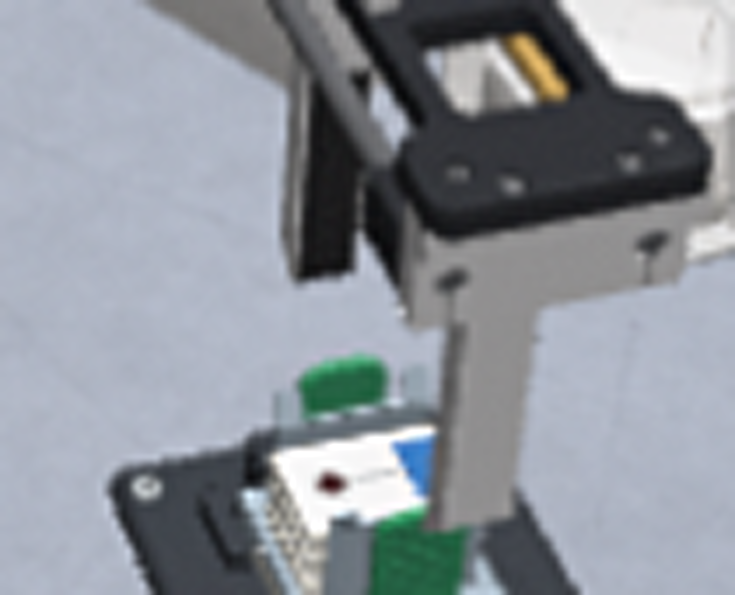

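```bash
python3 -m pendant '[[-0.006,-0.002,0.12,0,-0.005,-0.005,-1],[0,0,0.12,0,0,0,-1],[0,0,0.08,0,0,0,-1],[0,0,0.04,0,0,0,-1],[0,0,0,0,0,0,-1],[0,0,0,0,0,0,-1]]'; python3 go.py 0.461 -0.2626 0.131 -0.4
```

```text
time_s: 20.95
ee_pos: [0.4608, -0.2624, 0.1336]
eef_rot: [3.141, 0.001, -0.401]
force: [0.7, 0.2, -0.5]
grip_width: 0.0938
turn [ 0.     0.001 -0.002] shift(after turn) [0.002 0.001 0.022] shift(no turn) [0.002 0.001 0.022]
t 20.95 pos [ 0.4608 -0.2624  0.1336] rot [ 3.1415e+00  7.0000e-04 -4.0110e-01] F [ 0.7  0.2 -0.5] w 0.0938
```

```bash
python3 -m pendant '[[0.002,0.001,0.018,0,0.001,-0.002,-0.5],[0,0,0,0,0,0,-0.3],[0,0,0,0,0,0,-0.3],[0,0,0,0,0,0,-0.3],[0,0,0,0,0,0,-0.3]]' 10; python3 -m pendant '[[0,0,0,0,0,0,-0.2],[0,0,0,0,0,0,0],[0,0,0,0,0,0,0],[0,0,0,0,0,0,0]]' 20; python3 go.py 0.461 -0.2626 0.131 -0.4;
```

```text
time_s: 21.37
ee_pos: [0.4609, -0.2625, 0.1312]
eef_rot: [3.142, 0.0, -0.4]
force: [0.1, -0.1, 0.9]
grip_width: 0.0639
time_s: 21.7
ee_pos: [0.4609, -0.2626, 0.1315]
eef_rot: [3.141, -0.0, -0.4]
force: [-2.3, 0.5, 6.3]
grip_width: 0.0492
turn [ 0. -0. -0.] shift(after turn) [ 0.    -0.001  0.004] shift(no turn) [ 0.    -0.001  0.004]
t 21.7 pos [ 0.4609 -0.2626  0.1315] rot [ 3.1414 -0.     -0.4001] F [-2.3  0.5  6.3] w 0.0492
```

```bash
python3 -m pendant '[[0,0,0,0,0,0,1],[0,0,0,0,0,0,1],[0,0,0,0,0,0,1],[0,0,0,0,0,0,1],[0,0,0,0,0,0,1]]' 35; python3 go.py 0.461 -0.2626 0.251 -0.4;
python3 - <<'E'
from h import *
s=cam("side")
crop(s,320,250,90,75,8,"pics/s14.png")
E
```

```text
time_s: 22.12
ee_pos: [0.4609, -0.2626, 0.1317]
eef_rot: [3.141, -0.0, -0.4]
force: [-2.3, 1.3, 9.4]
grip_width: 0.0483
turn [ 0. -0. -0.] shift(after turn) [ 0.    -0.001 -0.994] shift(no turn) [ 0.    -0.    -0.994]
t 22.1167 pos [ 0.4609 -0.2626  0.1317] rot [ 3.1413e+00 -1.0000e-04 -4.0010e-01] F [-2.3  1.3  9.4] w 0.0483
```

View pics/s14.png

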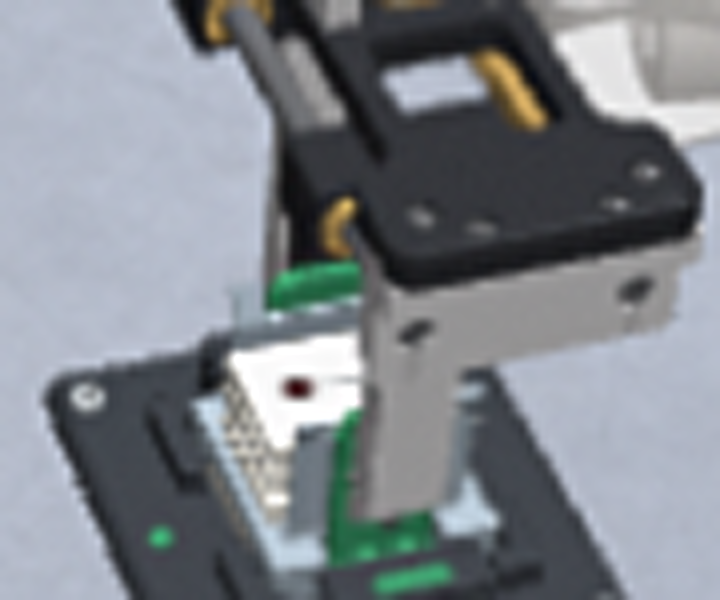

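```bash
python3 -m pendant '[[0,0,-0.03,0,0,0,1],[0,0,-0.05,0,0,0,1],[0,0,-0.05,0,0,0,1],[0,0,-0.05,0,0,0,1],[0,0,0,0,0,0,1]]'; python3 go.py 0.461 -0.2626 0.2515 -0.4;
python3 - <<'E'
from h import *
s=cam("side")
crop(s,320,230,90,75,8,"pics/s15.png")
E
```

```text
time_s: 22.58
ee_pos: [0.4612, -0.2627, 0.154]
eef_rot: [3.141, -0.001, -0.4]
force: [-0.1, 0.8, -2.2]
grip_width: 0.0481
turn [ 0.001 -0.003 -0.   ] shift(after turn) [-0.002 -0.    -0.813] shift(no turn) [-0.001  0.    -0.813]
t 22.5833 pos [ 0.4612 -0.2627  0.154 ] rot [ 3.1413e+00 -1.4000e-03 -4.0010e-01] F [-0.1  0.8 -2.2] w 0.0481
```

View pics/s15.png

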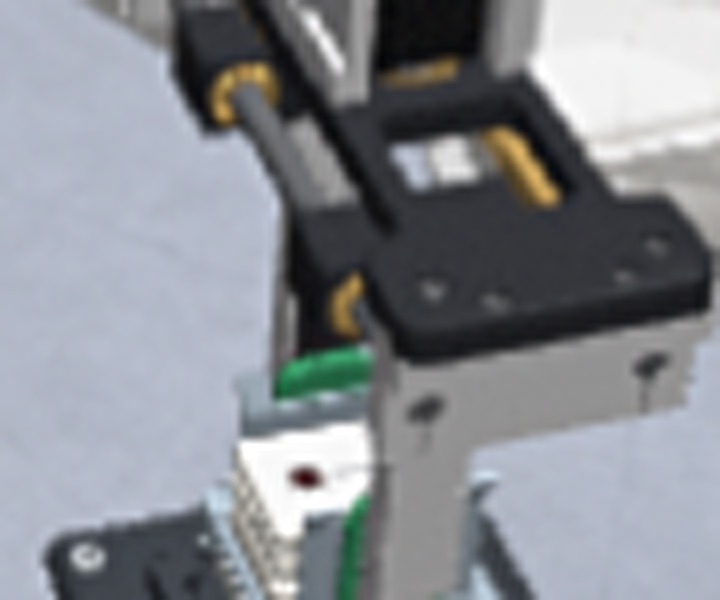

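Lifting free: load −2.2 N matches the carrier's weight. Continue to +12 cm.

```bash
python3 -m pendant '[[0,0,-0.08,0,0,0,1],[0,0,-0.12,0,0,0,1],[0,0,-0.13,0,0,0,1],[0,0,-0.13,0,0,0,1],[0,0,-0.13,0,0,0,1],[0,0,-0.1,0,0,0,1],[0,0,-0.06,0,0,0,1],[0,0,0,0,0,0,1],[0,0,0,0,0,0,1]]'; python3 go.py 0.461 -0.2626 0.2515 -0.4
```

```text
time_s: 23.38
ee_pos: [0.4608, -0.2625, 0.2425]
eef_rot: [-3.142, 0.001, -0.4]
force: [-0.5, -0.1, -3.0]
grip_width: 0.0482
turn [-0.     0.001 -0.   ] shift(after turn) [ 0.002  0.    -0.075] shift(no turn) [ 0.002  0.    -0.075]
t 23.3833 pos [ 0.4608 -0.2625  0.2425] rot [-3.1416e+00  5.0000e-04 -4.0010e-01] F [-0.5 -0.1 -3. ] w 0.0482
```

```bash
python3 -m pendant '[[0,0,-0.05,0,0.001,0,1],[0,0,-0.025,0,0,0,1],[0,0,0,0,0,0,1],[0,0,0,0,0,0,1],[0,0,0,0,0,0,1],[0,0,0,0,0,0,1]]'; python3 go.py 0.461 -0.2626 0.2515 -0.4
python3 - <<'E'
from h import *
s=cam("side"); cv2.imwrite("pics/s16f.png",s["image"][:,:,::-1])
crop(s,305,190,110,85,7,"pics/s16.png")
t=cam("top"); cv2.imwrite("pics/t16.png",t["image"][:,:,::-1])
E
```

```text
time_s: 23.88
ee_pos: [0.4608, -0.2625, 0.2513]
eef_rot: [-3.142, 0.001, -0.4]
force: [0.1, 0.0, -3.0]
grip_width: 0.0487
turn [-0.     0.001 -0.   ] shift(after turn) [ 0.002  0.    -0.002] shift(no turn) [ 0.002  0.    -0.002]
t 23.8833 pos [ 0.4608 -0.2625  0.2513] rot [-3.1415e+00  5.0000e-04 -4.0010e-01] F [ 0.1  0.  -3. ] w 0.0487
```

View pics/s16.png

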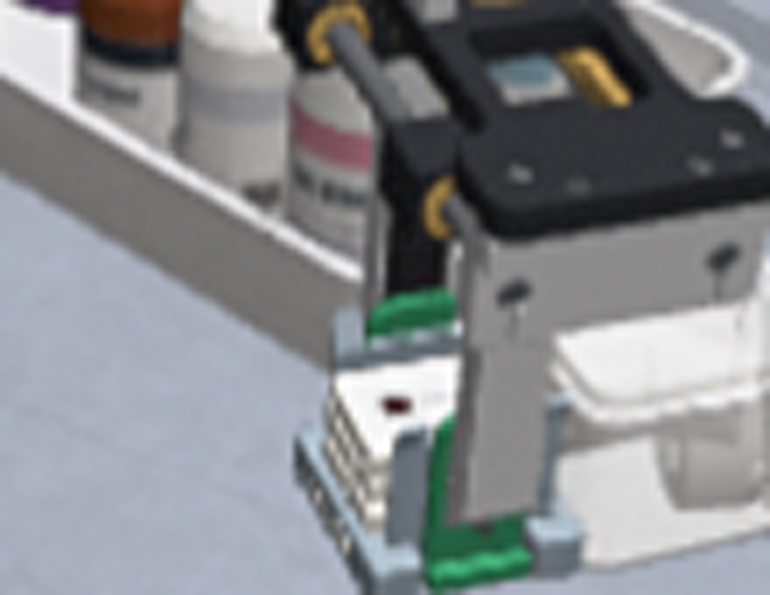

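View pics/s16f.png

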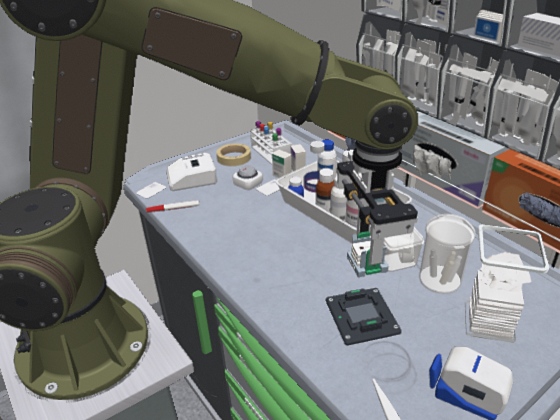

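View pics/t16.png

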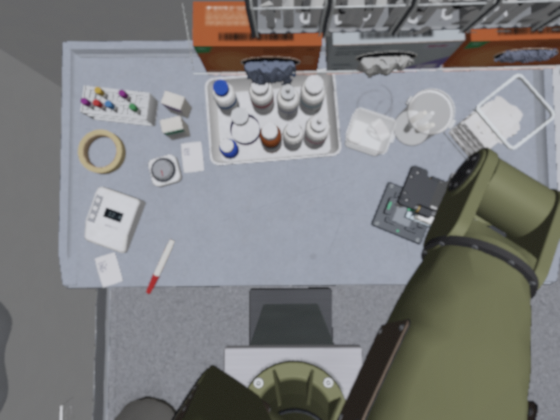

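```bash
python3 - <<'E'
from ov import *
s=cam("side"); o=ctrl.get_obs(); print(o["time_s"],o["force"],o["moment"],o["grip_width"])
p=(.461,-.2626,-.4); d=.1316
R=lambda a,b,z:tr(p,rect(a,b,z+d-.0))
overlay(s,[(R(.056,.058,.014),(255,255,0)),(R(.056,.058,0.),(255,0,255)),(tr((.4597,-.2648,-.4),rect(.05,.032,d+.041)),(0,255,255)),
 (tr(p,[[-.022,.019,d+.045],[.022,.019,d+.045]]),(0,0,255))],335,225,65,55,12,"pics/s17.png")
E
```

```text
24.0333 [-0.57733728 -0.25807695 -2.6009964 ] [0.07667987 0.09144493 0.00028935] 0.04823762963916863
```

View pics/s17.png

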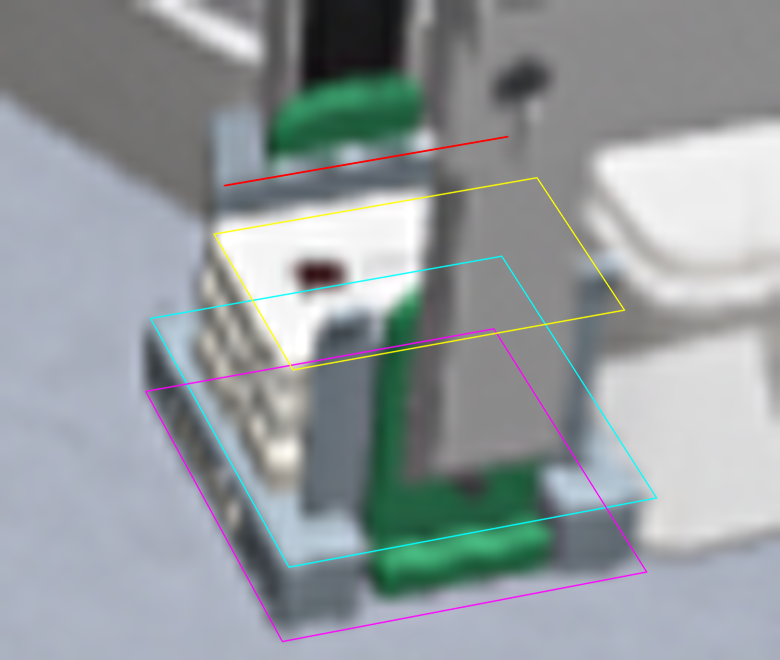

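```bash
python3 - <<'E'
from ov import *
s=cam("side")
crop(s,338,240,35,40,16,"pics/s18.png")
from scipy.spatial.transform import Rotation as Ro
uv=px([(150,322),(287,562),(642,488),(281,624),(630,568),(220,220),(293,364),(322,273)],335,225,12)
L=np.array([[-.028,.029,.014],[-.028,-.029,.014],[.028,-.029,.014],[-.028,-.029,0],[.028,-.029,0],[-.025,.016,.041],[-.025,-.016,.041],[-.0132,.0016,.041]])
def P(x):
    M=L.copy(); M[5:,:2]+=x[6:8]
    return Ro.from_euler('xyz',x[3:6]).apply(M)+x[:3]
f=lambda x:np.r_[(proj(s,P(x))-uv).ravel(),(x[6:8])/.002*.3]
r=least_squares(f,[.461,-.2626,.1316,0,0,-.4,0,-.002],x_scale=[.01]*3+[.1]*3+[.01]*2)
J=np.linalg.inv(r.jac.T@r.jac)
print(r.x.round(4),np.degrees(r.x[3:6]).round(2),"sig(0.5px)",(np.sqrt(np.diag(J))*.5).round(4)); print(r.fun.round(2))
E
```

```text
[ 4.793e-01 -2.446e-01  1.111e-01  8.000e-03  5.300e-03 -3.927e-01
  7.000e-04 -2.000e-04] [  0.46   0.31 -22.5 ] sig(0.5px) [0.0064 0.0057 0.007  0.0254 0.0238 0.0187 0.001  0.0013]
[ 0.14 -0.35  0.04 -0.23 -0.13  0.38 -0.04  0.55  0.02 -0.38 -0.32  0.58
  0.04 -0.47  0.25 -0.08  0.11 -0.02]
```

View pics/s18.png

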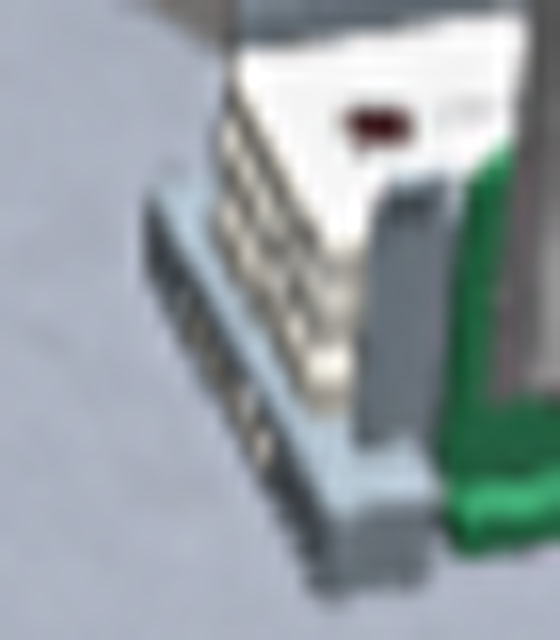

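```bash
python3 - <<'E'
from ov import *
from scipy.spatial.transform import Rotation as Ro
s=cam("side")
x=np.array([.4793,-.2446,.1111,.008,.0053,-.3927,.0007,-.0002])
def pr(l,dy=0):
    l=np.array(l,float)+[x[6],x[7]+dy,0]; q=proj(s,Ro.from_euler('xyz',x[3:6]).apply(l)+x[:3]); return ((q-[338,240]+.5)*16-.5).round(0)
for dy in(0,-.001,-.002):
  print(dy,pr([[-.025,-.016,z] for z in(.041,.032,.023,.014)],dy).tolist(),pr([[-.025,.016,z] for z in(.041,.032,.023,.014)],dy).tolist())
# sub-image
im=cv2.resize(s["image"][240:270,345:367,::-1],None,fx=25,fy=20,interpolation=cv2.INTER_NEAREST); cv2.imwrite("pics/s19.png",im)
b=cv2.imread("pics/s12.png"); 
E
```

```text
0 [[343.0, 238.0], [337.0, 302.0], [331.0, 364.0], [325.0, 426.0]] [[240.0, 63.0], [235.0, 126.0], [230.0, 188.0], [225.0, 249.0]]
-0.001 [[347.0, 244.0], [341.0, 307.0], [335.0, 370.0], [329.0, 432.0]] [[243.0, 68.0], [238.0, 131.0], [233.0, 193.0], [228.0, 254.0]]
-0.002 [[350.0, 250.0], [344.0, 313.0], [338.0, 376.0], [332.0, 437.0]] [[247.0, 74.0], [241.0, 136.0], [236.0, 198.0], [231.0, 260.0]]
```

View pics/s19.png

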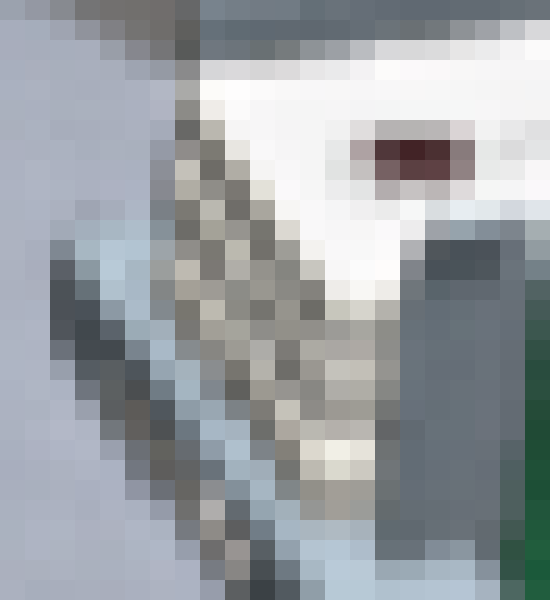

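```bash
python3 - <<'E'
from h import *
s=cam("side"); g=s["image"].mean(2)
print("now rows252-268"); print(g[252:268,355:361].round(0).astype(int))
for f,lab in(("pics/s11.png","before shift"),("pics/s12.png","after shift")):
    b=cv2.imread(f); b=b[6::13,6::13].mean(2); print(lab); print(b[28:44,17:24].round(0).astype(int))
b=cv2.imread("pics/s14.png")[4::8,4::8].mean(2); print("pinched"); print(b[50:68,31:39].round(0).astype(int))
E
```

```text
now rows252-268
[[111 154 241 249 248 250]
 [144 145 197 246 252 252]
 [151 148 128 235 247 234]
 [112 140 105 194 210 176]
 [116 133 144 153 164 138]
 [159 124 194 167 167 141]
 [200 116 170 190 189 146]
 [172 149 135 170 170 123]
 [124 188 138 151 154 107]
 [108 164 184 176 182 100]
 [130 125 210 236 224 112]
 [173 114 181 218 203 117]
 [180 133 143 163 160 113]
 [163 174 149 157 154 106]
 [123 180 182 186 176 104]
 [ 95 159 195 197 188 112]]
before shift
[[156 244 249 247 244 226 221]
 [166 213 252 252 239 128  94]
 [156 165 247 254 236 125 102]
 [140 160 165 168 149 113 111]
 [128 170 160 145 125 114 112]
 [167 163 179 171 138 115 110]
 [157 129 172 165 125 114 111]
 [187 156 164 141 112 111 112]
 [167 188 191 176 128 111 113]
 [156 228 255 234 128 109 111]
 [162 183 208 180 113 108 112]
 [189 164 159 154 109 110 112]
 [181 166 164 157 112 109 110]
 [174 191 181 168 107 105 115]
 [139 186 195 179 140 138 149]
 [ 99 159 194 199 197 194 195]]
after shift
[[158 244 249 248 245 227 222]
 [173 223 251 251 238 128  94]
 [162 162 248 255 240 127 102]
 [172 141 196 211 177 115 111]
 [130
[... 306 characters left out ...]
[140 187 195 179 140 138 149]
 [101 158 194 199 197 193 195]]
pinched
[[211 255 252 252 254 253 252 251]
 [166 252 252 250 251 254 255 255]
 [178 220 254 251 251 254 250 247]
 [170 169 253 253 253 236 148 146]
 [179 183 230 255 252 204  83  83]
 [137 172 173 254 248 190 105 108]
 [185 182 151 169 167 128 117 118]
 [163 135 181 155 143 113 119 117]
 [190 159 205 194 173 130 116 120]
 [171 183 178 184 165 122 116 118]
 [158 196 168 172 142 106 115 119]
 [166 176 202 205 177 118 115 118]
 [187 166 240 254 233 134 115 118]
 [188 172 178 178 150 113 115 119]
 [181 196 163 157 146 112 115 117]
 [139 193 183 176 153 118 115 119]
 [115 183 211 195 155 128 135 144]
 [ 96 147 204 203 177 169 182 190]]
```

```bash
python3 - <<'E'
from h import *
for n in("side","top"):
    c=cam(n); R=cv2.Rodrigues(c["rvec"])[0]; o=-R.T@c["tvec"]; d=o-np.array([.461,-.2626,.16]); print(n,o.round(3),"az",np.degrees(np.arctan2(d[1],d[0])).round(1),"el",np.degrees(np.arcsin(d[2]/np.linalg.norm(d))).round(1),np.linalg.norm(d).round(3))
o=ctrl.get_obs();print(o["qpos"].round(3),o["time_s"])
E
```

```text
side [-0.047 -0.72   0.703] az -138.0 el 38.5 0.873
top [0.421 0.009 0.916] az 98.4 el 70.1 0.805
[-0.587  0.304  1.639 -0.     1.199  1.384] 24.2833
```

```bash
python3 -m pendant '[[0,0,0,0,0,-0.04,1],[0,0,0,0,0,-0.08,1],[0,0,0,0,0,-0.11,1],[0,0,0,0,0,-0.11,1],[0,0,0,0,0,-0.11,1],[0,0,0,0,0,-0.11,1],[0,0,0,0,0,-0.11,1],[0,0,0,0,0,-0.11,1],[0,0,0,0,0,-0.11,1],[0,0,0,0,0,-0.11,1]]';python3 -m pendant '[[0,0,0,0,0,-0.11,1],[0,0,0,0,0,-0.11,1],[0,0,0,0,0,-0.11,1],[0,0,0,0,0,-0.11,1],[0,0,0,0,0,-0.11,1],[0,0,0,0,0,-0.11,1],[0,0,0,0,0,-0.11,1],[0,0,0,0,0,-0.11,1],[0,0,0,0,0,-0.07,1],[0,0,0,0,0,-0.04,1]]'; python3 -m pendant '[[0,0,0,0,0,0,1],[0,0,0,0,0,0,1]]'
python3 - <<'E'
from h import *
s=cam("side"); crop(s,330,215,65,65,9,"pics/s20.png"); np.save("pics/s20.npy",s["image"])
t=cam("top"); crop(t,370,160,80,65,8,"pics/t20.png")
E
```

```text
time_s: 25.12
ee_pos: [0.4609, -0.2625, 0.2516]
eef_rot: [3.142, -0.0, 0.127]
force: [0.2, 0.3, -2.8]
grip_width: 0.0484
time_s: 25.95
ee_pos: [0.4609, -0.2625, 0.2516]
eef_rot: [3.142, 0.0, 0.645]
force: [0.0, -1.0, -2.0]
grip_width: 0.048
time_s: 26.12
ee_pos: [0.4609, -0.2625, 0.2516]
eef_rot: [3.142, -0.0, 0.641]
force: [1.0, -0.4, -3.3]
grip_width: 0.0483
```

View pics/s20.png

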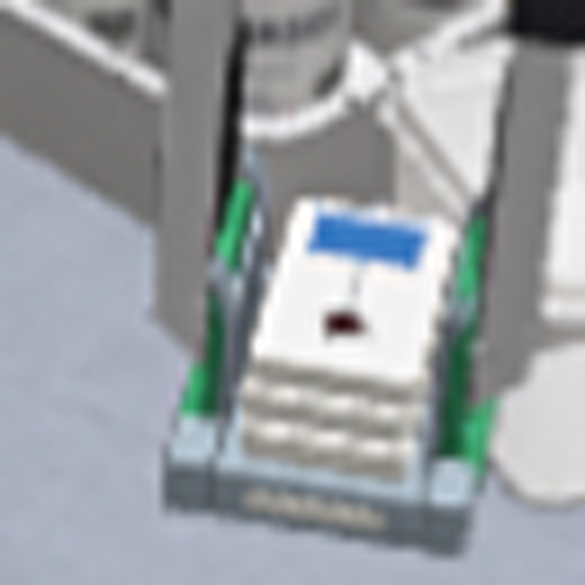

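View pics/t20.png

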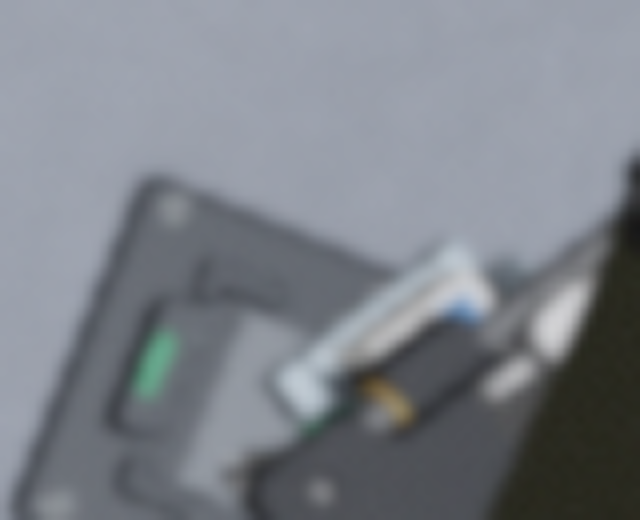

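```bash
python3 - <<'E'
import numpy as np,cv2
im=np.load("pics/s20.npy")[250:271,354:381,::-1]
cv2.imwrite("pics/s21.png",cv2.resize(im,None,fx=28,fy=28,interpolation=cv2.INTER_CUBIC))
E
```

```text
(no output)
```

View pics/s21.png

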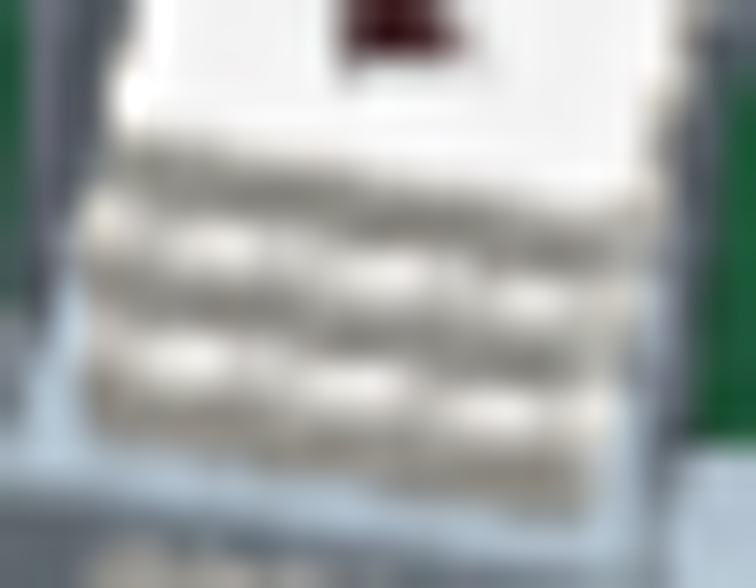

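```bash
python3 - <<'E'
from ov import *
s=cam("side"); o=ctrl.get_obs(); yaw=o["eef_rot"][2]
p=(.4609,-.2625,yaw); d=.012+.1198
f=lambda q:((q-[354,250]+.5)*28-.5).round(0).tolist()
for n,x in(("front",-.025),):
  for dy in(0,):
    for z in(.041,.032,.023,.014): print(z,"L(+y)",f(proj(s,tr(p,[[x,.016+dy,d+z]]))),"R(-y)",f(proj(s,tr(p,[[x,-.016+dy,d+z]]))))
print("1mm y",f(proj(s,tr(p,[[-.025,.016,d+.032],[-.025,.017,d+.032],[-.024,.016,d+.032]]))))
print("foot front top",f(proj(s,tr(p,[[-.028,.029,d+.014],[-.028,-.029,d+.014]]))))
E
```

```text
0.041 L(+y) [[102.0, 112.0]] R(-y) [[633.0, 199.0]]
0.032 L(+y) [[93.0, 228.0]] R(-y) [[620.0, 315.0]]
0.023 L(+y) [[83.0, 342.0]] R(-y) [[607.0, 429.0]]
0.014 L(+y) [[74.0, 455.0]] R(-y) [[594.0, 543.0]]
1mm y [[93.0, 228.0], [76.0, 225.0], [96.0, 217.0]]
foot front top [[-144.0, 450.0], [801.0, 610.0]]
```

```bash
python3 - <<'E'
from ov import *
s=cam("side"); o=ctrl.get_obs(); p=(.4609,-.2625,o["eef_rot"][2]); d=.1318
Q=lambda a,b,z:tr(p,rect(a,b,d+z))
overlay(s,[(Q(.056,.058,.014),(255,255,0)),(Q(.056,.058,0),(255,0,255)),(Q(.05,.032,.041),(0,0,255)),
 (tr(p,[[-.022,.019,d+.014],[-.022,.019,d+.045],[.022,.019,d+.045]]),(0,255,255)),(tr(p,[[-.022,-.019,d+.014],[-.022,-.019,d+.045],[.022,-.019,d+.045]]),(0,255,255))],340,232,50,50,12,"pics/s22.png")
crop(s,340,232,50,50,12,"pics/s22r.png")
E
```

```text
(no output)
```

View pics/s22.png

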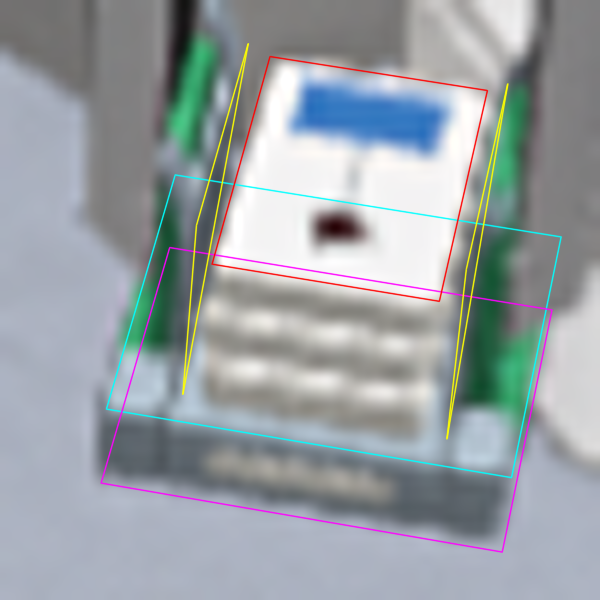

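View pics/s22r.png

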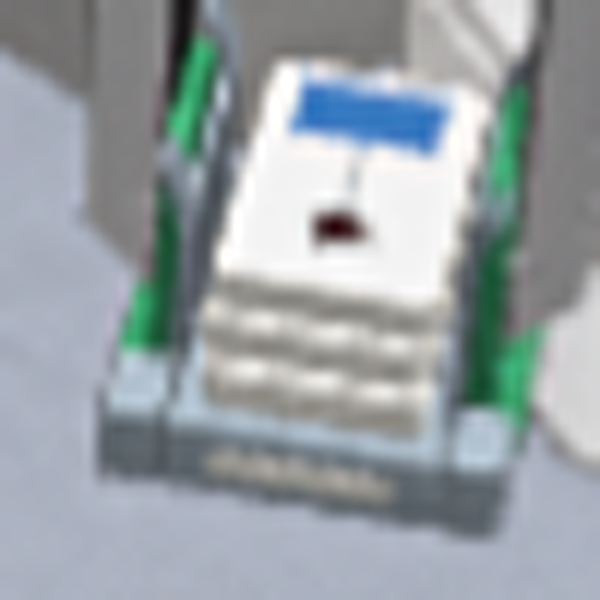

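```bash
python3 -m pendant '[[0,0,0,0,0,0.04,1],[0,0,0,0,0,0.08,1],[0,0,0,0,0,0.11,1],[0,0,0,0,0,0.11,1],[0,0,0,0,0,0.11,1],[0,0,0,0,0,0.11,1],[0,0,0,0,0,0.11,1],[0,0,0,0,0,0.11,1],[0,0,0,0,0,0.11,1],[0,0,0,0,0,0.11,1]]';python3 -m pendant '[[0,0,0,0,0,0.11,1],[0,0,0,0,0,0.11,1],[0,0,0,0,0,0.11,1],[0,0,0,0,0,0.11,1],[0,0,0,0,0,0.11,1],[0,0,0,0,0,0.11,1],[0,0,0,0,0,0.11,1],[0,0,0,0,0,0.11,1],[0,0,0,0,0,0.07,1],[0,0,0,0,0,0.04,1]]'; python3 -m pendant '[[0,0,0,0,0,0,1],[0,0,0,0,0,0,1],[0,0,0,0,0,0,1],[0,0,0,0,0,0,1],[0,0,0,0,0,0,1]]'; python3 go.py .461 -.2626 .2515 -.4
python3 - <<'E'
from h import *
s=cam("side"); crop(s,305,190,110,85,7,"pics/s23.png")
E
```

```text
time_s: 27.15
ee_pos: [0.4609, -0.2625, 0.2516]
eef_rot: [-3.142, -0.0, 0.114]
force: [-0.0, 1.0, -2.6]
grip_width: 0.0484
time_s: 27.98
ee_pos: [0.4609, -0.2625, 0.2516]
eef_rot: [-3.142, -0.0, -0.403]
force: [-0.8, -0.1, -3.5]
grip_width: 0.0483
time_s: 28.4
ee_pos: [0.4609, -0.2625, 0.2516]
eef_rot: [-3.142, 0.0, -0.4]
force: [0.4, -0.7, -2.1]
grip_width: 0.0483
turn [-0.  0.  0.] shift(after turn) [0.001 0.    0.001] shift(no turn) [0.001 0.    0.001]
t 28.4 pos [ 0.4609 -0.2625  0.2516] rot [-3.1416  0.     -0.3998] F [ 0.4 -0.7 -2.1] w 0.0483
```

View pics/s23.png

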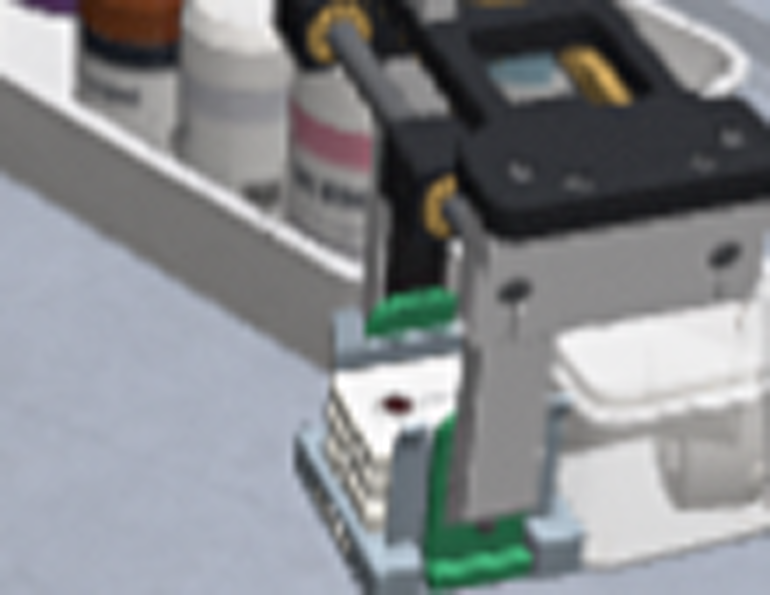

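Nothing has changed since the first lift: the pile is intact, the pinch is firm and the carrier is still over its dock. I'm handing in.

```bash
python3 -c "
from station import hand_in
print(hand_in())"
```

```text
the job is handed in; nothing more can be done
None
```

I placed both loose cartridges on the docked one. I then pinched both green catches fully and lifted the carrier straight up 12 cm. It is still held there, and I handed the job in at about 28 s of the 61 s allowed.

- **Flushness:** After placing, the upper two sat about 1.2 mm off the bottom cartridge in y. I re-gripped them together and shifted them before the lift. With the carrier raised, I turned it about 60° to see the open end and then turned it back. That view put the three edges within about 1 mm of each other.
- **A check that disagreed:** In the first raised side view, a bright strip at one bottom corner suggested an offset of about 2 mm. I took it to be a highlight on the edge, because the end view did not show it.
- **Pinch and lift:** The gripper opening was about 48 mm, slightly under the 50 mm that means fully pinched. The load was about 2–3 N, which fits the carrier with three cartridges. The gripper rose 0.120 m with no sideways drift.
- **Level:** The tool is level to within the readings. The camera fits put the carrier's tilt at about 0.5–1.5°, with an uncertainty of about 1.4°.
- **Other objects:** In the raised-carrier pictures, the other things on the worktop look to be where they started. I checked this by eye and did not measure it.

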